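# Snap the clip cover over a lens blank and keep it pressed

## Robot

A 7-joint arm with a two-finger parallel gripper is mounted at the origin on the work surface. World frame = base frame: x ahead of the robot, y to its left, z up, the work surface at z = 0. Lengths are in m, angles in rad, forces in N, time in s.
With the tool pointing down it reaches from about 0.4 to 0.85 m from the base axis. Payload 10.4 kg.
Tool frame: the origin (TCP) lies on the centre line of the jaws, within the pads' length; the fingertips stand 8 mm ahead of it and the grasp point (between the pads) lies 11 mm behind it; z points along the fingers, y is the direction in which the jaws open and shut (so a half turn about z gives the same grasp; the last joint's range is limited). The gripper opens to 85 mm and grips with 20 to 120 N. Pads are 22 mm wide; open, the fingers measure 114 mm over their backs; the gripper's body (76 mm by 85 mm) begins 54 mm behind the grasp point. The pads swing forward as they close: fully open they stand 13 mm farther back than shut.
Start: joints at [1.203, 0.332, -0.065, 1.46, 0.022, 1.35, -0.088], TCP at [0.211, -0.588, 0.239] pointing down, gripper open.
Joint ranges: [-2.6, 2.6], [-0.5, 2.12], [-1.47, 1.34], [0.16, 2.42], [-1.27, 4.41], [0.06, 2.06], [-2.6, 2.6]. Speed limits (rad/s): [2.22, 2.22, 2.79, 2.79, 3.14, 3.14, 3.14].

## Interface

Orientations are given as a unit quaternion [x, y, z, w].
In Python, from workcell import manip gives the robot as it stands.
- The arm moves only by the tool arm_command, never from a script. Its argument "targets" is text: rows parted by semicolons, each of 6 numbers parted by spaces: the shift along the tool's x, y, z in mm, then the turn, a rotation vector about the tool's x, y, z in rad. A call has 1 to 5 rows; each row shifts and turns the commanded pose from where the row before left it, along the tool's axes as they then stand; what a row does not reach is not made up. A row lasts 1/8 s, in which the tool goes at most 62.5 mm and 10.7 degrees, less where a joint would pass 70% of its speed; a pose out of reach is approached as far as the arm can. A call is refused whole if a number of a shift passes 62.5 or a number of a turn 0.188, either way. A call with a gripper value outside its range is refused whole. "grip" is the finger opening in mm, from 0 to 85.4, set as the call begins (left out, the last holds). The fingers move at their own pace and stop on an object; "squeeze" is the grip in N (left out, the last holds). Time passes only in rows, so rows that do not move let the fingers close. It gives the time, the measured TCP pose, the force and the opening at its end, in the units of the state.
- manip.get_obs(): the state, without advancing time (a new reading comes with each control period).
- manip.camera(name): name is "side" or "top" or "wrist"; returns a dict with "frame" (480x640x3 uint8, red, green, blue), "vertical_fov" (degrees; the focal length in pixels is half the picture's height over the tangent of half this angle, whatever the lens; pixels are square), "cx", "cy" (the principal point, pixels), "rvec" (rotation vector, rad) and "tvec" (3), from world to camera coordinates, as OpenCV has them. Camera axes: x right, y down, z forward; pixel columns grow to the right and rows downward; lengths in m; the calibration is good to about 2 mm. A picture is of the moment at which its call begins. There is no depth.
- manip.hand_in(): hands the job in, once; it reports no verdict.
Trained networks look in a picture, given as the dict that the camera call returned (one of the last four; its "shot" number tells which), for a name from the list of things; names that differ only in an ending like _2 or _b are one class to them, and where a whole thing is asked for, a point or a joint stands for the part that bears it (a point fixed in the world has none). Each returns a list of dicts, best first, with "p" (0 to 1); they miss things now and then, are a little off and sometimes report something else, mostly with a low value. They report only what shows in the picture. A call takes as long as a camera call. They do not tell look-alikes from the thing itself.
- manip.search_frame(picture, name): "xyz" ([x, y, z] in m, in the coordinates of the camera as it stood for that picture, good to about 4 mm: the middle of the surface that is visible of it).
The state is a dict: "clock": time; "joint_pos": joint angles; "joint_velocities": joint speeds; "tau": joint torques, N m; "position": TCP position; "ee_rot": TCP orientation; "ft_force": force on the tool from outside, world axes, zero at the start; "torque": the same for the moment, N m; "grip_width": opening from 0.0 (shut) to 1.0 (fully open).
Only numpy, scipy, OpenCV 4.12 (cv2) and the standard library are available. Lean on these libraries where they do the work, as an engineer would, in place of code of your own. Each camera call takes 0.05 s, during which the arm holds its last target.

## Task

Lay the large round lens blank flat in the round nest of the pressing jig and let go of it, then put the clip cover over it with one ear in each of the jig's two towers and press it straight down until both spring latches snap over its ears. Keep pressing the cover down firmly on the lens: the job finishes with the robot still pressing, not letting go or backing off. Leave the other things on the bench where they are.

Things in the scene. Friction and masses are not known exactly. Their poses are not given: they have to be found in the camera images.
- lens: the large clear round glass lens blank, lying flat on the bench: a disc 58 mm across, 16 mm thick, lower edge bevelled 1.5 mm, about 45 g; a shallow dome stands 2 mm above the middle of its top. Grip it across its rim. In the nest 11 mm of its rim stand above the jig's block. Origin: centre of its underside, z up
- cover: clip cover, about 100 g, on the bench: aluminium disc 58 mm across with two ears 20 mm wide along +-x, 102 mm over the rounded ear ends; disc and ears fill 4 to 10 mm above the origin, on four rubber feet 4 mm high. Upright black grip bar in the middle, 16 mm (x) by 40 mm (y), 10 to 40 mm above the origin. Origin: centre, level with the feet's undersides, z up. A half turn changes nothing
- jig: pressing jig fixed to the bench: aluminium block 160 (x) by 100 (y) by 18 mm with a round nest in its top. A grey guide tower 55 mm high at each end (+x and -x), 44 to 76 mm from the middle: the cover's ears go down between its two cheeks, 26 mm apart, flared at the top. The +y and -y sides are open for fingers. Origin: centre of the block's underside, z up
- nest (a point): centre of the nest's floor, 13 mm above the jig's origin. The nest is 60 mm across, 5 mm deep. With the blank in it and the cover fully home on the blank, the cover's origin is 29 mm above the jig's; from there on all further push goes through the blank into the jig. 8 to 20 N is a firm push
- latch_p (a point): middle of the round steel latch nose (12 mm thick, lying along y) between the cheeks of the tower at the jig's +x end, 43 mm above the jig's origin, 54 mm from the middle; it yields outwards on a spring. The cover meets both noses with its origin about 42 mm above the jig's, needs 10 to 15 N (more if off centre) over the next 5 mm, then the force drops and it is drawn down
- latch_m (a point): the same on the tower at the jig's -x end
- small_blank: the smaller clear round glass blank, disc 42 mm across, 10 mm thick; origin at the centre of its underside. Not for this job
- square_blank: clear square glass blank 45 x 45 x 10 mm; origin at the centre of its underside. Not for this job
- screwdriver: screwdriver lying flat, 160 mm long; origin about its middle
- spray: white closed bottle, 56 mm across, 140 mm tall; origin at its underside
- cup: empty grey cup, 72 mm across, 85 mm tall; origin at its underside
- screw_jar: small clear jar with white lid, 44 mm across, 45 mm tall; origin at its underside
- pliers: small pliers lying flat, 140 mm long; origin about their pivot
Mind the look-alikes: they are no part of the job. Leave any black or brown look-alike of the lens alone. Leave any blue look-alike of the cover alone.

How it is judged:
On the way, in this order (a step that is already met when the one before it is completed fails the run):
1. the large round lens blank lies flat in the nest, let go (z of lens in the frame of jig between 0.0105 and 0.0145 m and horizontal distance between lens and jig below 0.0025 m and angle between lens's own z axis and vertical below 0.06 rad and contact force between lens and the arm below 0.1 N and contact force between lens and the fingers below 0.1 N), for 0.2 s.
2. the cover is snapped down past both latches onto the lens (z of lens in the frame of jig between 0.0105 and 0.0145 m and horizontal distance between lens and jig below 0.0025 m and angle between each of lens, cover's own z axis and vertical below 0.06 rad and z of cover in the frame of jig between 0.026 and 0.0305 m and horizontal distance between cover and jig below 0.005 m and angle between the x axis of cover and the x axis of jig, either way round below 0.12 rad), for 0.2 s.
At the end, for the whole second after the job is handed in: Lens blank flat in the nest (2.5 mm); cover snapped under both latches (origin 26 to 30.5 mm above the jig's, within 5 mm of centre, level, in line within 0.12 rad); the robot still presses: over 4 N from cover to lens and from lens to jig (all of step 2 and contact force between lens and jig above 4 N and contact force between cover and lens above 4 N and (contact force between cover and the arm above 1 N or contact force between cover and the fingers above 1 N)); the arm keeps its last pose, push and grip.
It fails at once if another thing on the bench is moved by more than 40 mm (distance of any of small_blank, square_blank, screwdriver, spray, cup, screw_jar, pliers from where it was at the start of the episode above 0.04 m).
It also fails if it takes over 67 s, if anything falls off the work surface, if the arm or the gripper's body presses on something with over 40 N, if the wrist force passes 120 N, or if a joint passes its speed limit or range.

## Working session

There is one attempt and no reset: what is moved stays moved. The work goes in short steps, Python scripts to look and compute and a tool call to move; the robot and the scene stay as the last step left them, time stands still between calls to the robot, and variables do not carry over. Pictures are saved under pics/ and viewed, and the job is handed in when it is done.

Besides the shell and the picture viewer there is one more tool, called after ">>>" as name(argument=value, ...), one argument or row to a line, values as JSON. arm_command: Moves the arm, as the interface text tells. Its arguments: {"type":"object","properties":{"targets":{"type":"string"},"grip":{"type":"number"},"squeeze":{"type":"number"}},"required":["targets"]}

```bash
mkdir -p pics; cat > h.py <<'E'
import numpy as np, cv2
from scipy.spatial.transform import Rotation as R
from workcell import manip
def cam(name,fn=None):
    p=manip.camera(name)
    if fn: cv2.imwrite('pics/'+fn,p['frame'][:,:,::-1])
    return p
def K(p):
    f=240/np.tan(np.radians(p['vertical_fov'])/2)
    return np.array([[f,0,p['cx']],[0,f,p['cy']],[0,0,1.]])
def ext(p):
    return R.from_rotvec(np.ravel(p['rvec'])).as_matrix(),np.ravel(p['tvec'])
def proj(p,X):
    Rm,t=ext(p); c=np.atleast_2d(X)@Rm.T+t; q=c@K(p).T; return q[:,:2]/q[:,2:]
def ray(p,uv,z):
    Rm,t=ext(p); uv=np.atleast_2d(uv); d=np.c_[uv,np.ones(len(uv))]@np.linalg.inv(K(p)).T@Rm
    o=-Rm.T@t; return o+d*((z-o[2])/d[:,2:])
def find(p,name,n=4):
    Rm,t=ext(p); out=[]
    for r in manip.search_frame(p,name)[:n]:
        w=Rm.T@(np.array(r['xyz'])-t); out.append((round(r['p'],2),w.round(4).tolist(),proj(p,w)[0].round(0).tolist()))
    return out
E
python3 - <<'E'
from h import *
o=manip.get_obs(); print({k:np.round(v,3).tolist() for k,v in o.items()})
for c in ['top','side','wrist']:
    p=cam(c,c+'0.png'); print(c,p['vertical_fov'],p['cx'],p['cy'],p['rvec'],p['tvec'])
    for n in ['lens','cover','jig']: print(n,find(p,n))
E
```

```text
{'clock': 0.0, 'joint_pos': [1.203, 0.333, -0.065, 1.461, 0.022, 1.35, -0.089], 'joint_velocities': [-0.0, -0.001, 0.001, 0.002, -0.001, 0.001, -0.001], 'tau': [0.0, -62.546, 0.049, -39.161, 0.016, 0.01, 0.0], 'position': [0.211, -0.588, 0.239], 'ee_rot': [0.985, 0.172, -0.0, -0.001], 'ft_force': [0.753, 0.442, -0.255], 'torque': [-0.005, -0.043, -0.005], 'grip_width': 0.996}
top 57.002911084296834 318.3839811888003 237.99375985980856 [ 2.16790985 -2.11147349  0.21231158] [-0.0437802   0.60454453  0.92656528]
lens [(0.86, [0.4102, -0.2837, 0.0152], [430.0, 330.0]), (0.84, [0.5032, -0.1491, 0.0144], [370.0, 287.0]), (0.82, [0.5152, -0.2558, 0.0093], [416.0, 283.0])]
cover [(0.88, [0.4891, 0.1653, 0.0091], [231.0, 290.0]), (0.63, [0.5341, 0.281, 0.0139], [181.0, 268.0])]
jig [(0.78, [0.5285, -0.002, 0.0162], [306.0, 274.0]), (0.25, [0.8024, -0.0292, 0.0235], [321.0, 158.0])]
side 53.9839065124821 316.40392395315354 244.79021194056833 [ 0.95196077 -2.45861161  1.1093852 ] [0.4288155  0.30940744 0.73075333]
lens [(0.78, [0.5136, -0.2529, 0.0203], [408.0, 219.0]), (0.77, [0.4015, -0.2762, 0.0192], [455.0, 235.0]), (0.71, [0.4945, -0.1442, 0.0184], [388.0, 245.0])]
cover [(0.97, [0.5279, 0.2874, 0.0087], [227.0, 361.0]), (0.89, [0.4864, 0.1693, 0.0092], [292.0, 334.0])]
jig [(0.93, [0.5221, 0.0048, 0.0244], [335.0, 272.0])]
wrist 59.75456582825482 318.38116605845323 237.23271304400856 [-2.36750221  1.66577051  0.24532399] [-0.62381061 -0.03615122  0.38069379]
lens []
cover []
jig []
```

View pics/top0.png

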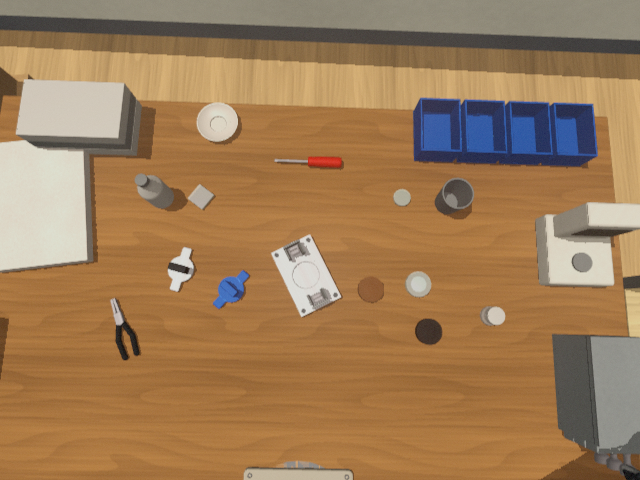

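View pics/side0.png

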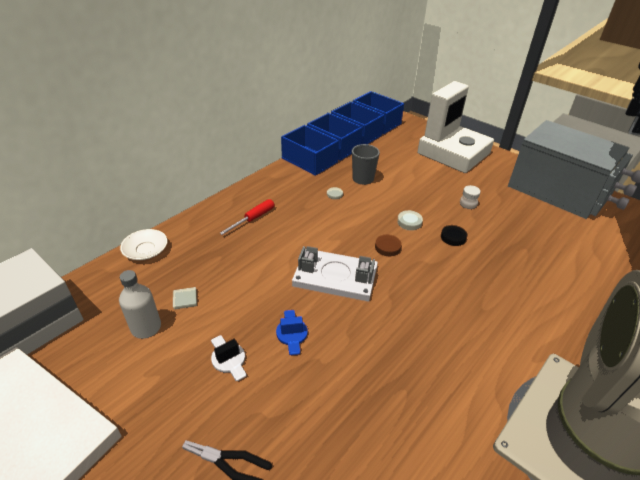

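```bash
python3 - <<'E'
import cv2
a=cv2.imread('pics/top0.png'); b=cv2.imread('pics/side0.png')
c=cv2.resize(a[230:380,330:480],(400,400),interpolation=cv2.INTER_CUBIC); d=cv2.resize(b[180:280,350:500],(400,267),interpolation=cv2.INTER_CUBIC)
e=cv2.resize(a[220:330,140:340],(400,220),interpolation=cv2.INTER_CUBIC)
import numpy as np
o=np.zeros((600,800,3),np.uint8); o[:400,:400]=c;o[:267,400:]=d;o[270:490,400:]=e
cv2.imwrite('pics/crop0.png',o)
E
```

```text
(no output)
```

View pics/crop0.png

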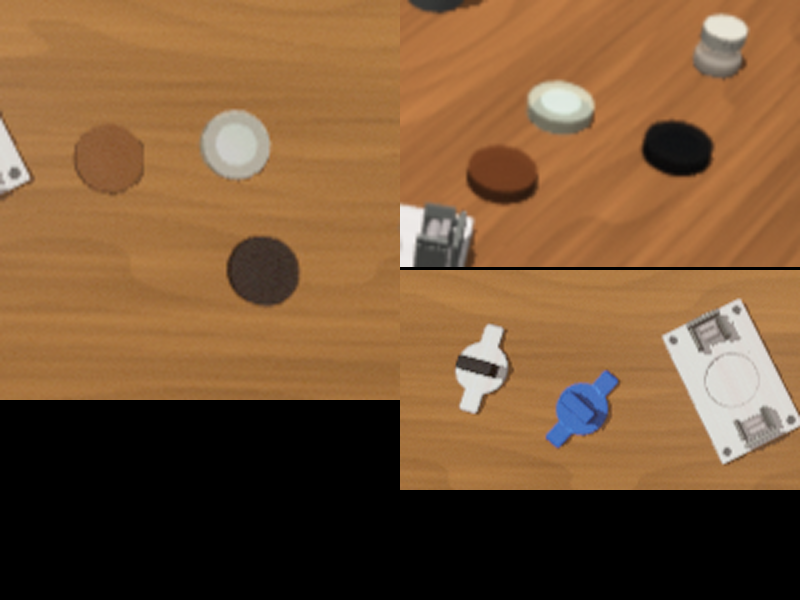

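Candidates for the lens in the top picture are the clear domed disc (418,284), brown disc (371,290), black disc (429,331) and small clear blank (402,197). I choose (418,284), since it is clear, large and domed in the crop. For the cover, there is a silver one with a black bar (181,268) and a blue one (231,290), so I choose the silver one. Next I'll measure them.

```bash
python3 - <<'E'
from h import *
p=cam('top'); f=p['frame']; 
hsv=cv2.cvtColor(f,cv2.COLOR_RGB2HSV)
m=((hsv[:,:,1]<85)&(hsv[:,:,2]>110)).astype(np.uint8)
n,l,s,c=cv2.connectedComponentsWithStats(m)
for x,y in [(418,284),(402,197),(176,275),(306,300),(200,197)]:
    k=np.bincount(l[y-6:y+7,x-6:x+7].ravel()); k[0]=0; k=k.argmax()
    pts=cv2.findContours((l==k).astype(np.uint8),cv2.RETR_EXTERNAL,cv2.CHAIN_APPROX_NONE)[0][0]
    print((x,y),s[k],c[k].round(1),cv2.minAreaRect(pts))
    if s[k][4]>2000:
        box=cv2.boxPoints(cv2.minAreaRect(pts)); w=ray(p,box,0.018); print(w.round(4).tolist(), np.linalg.norm(np.diff(w,axis=0),axis=1), w.mean(0))
    else: 
        (u,v),r=cv2.minEnclosingCircle(pts); w=ray(p,[[u,v],[u+r,v]],0.012);print(w[0],np.linalg.norm(w[1]-w[0]))
# wrist cam offset in tool
o=manip.get_obs(); q=cam('wrist'); Rm,t=ext(q); T=R.from_quat(o['ee_rot']).as_matrix()
print('cam in tool',T.T@(-Rm.T@t-o['position'])); print('cam axes in tool\n',T.T@Rm.T)
E
```

```text
(418, 284) [405 271  26  26 528] [417.8 283.9] ((417.5, 283.5), (25.0, 25.0), 90.0)
[ 0.51237665 -0.25824659  0.012     ] 0.030247333320432616
(402, 197) [393 189  18  17 239] [401.6 197.1] ((401.5, 197.0), (16.0, 17.0), 90.0)
[ 0.71612031 -0.2227197   0.012     ] 0.02058866264050425
(176, 275) [168 247  26  45 597] [180.8 269. ] ((180.5, 269.0), (44.0, 25.0), 90.0)
[0.53259512 0.28105426 0.012     ] 0.05148544340323575
(306, 300) [ 271  234   70   83 3145] [305.7 275.3] ((305.20001220703125, 274.8999938964844), (71.5541763305664, 45.16857147216797), 63.43495178222656)
[[0.5739, 0.0832, 0.018], [0.6234, -0.0076, 0.018], [0.479, -0.0836, 0.018], [0.4321, 0.0058, 0.018]] [0.1033471  0.16314355 0.10095547] [ 0.5270766  -0.00053793  0.018     ]
(200, 197) [188 184  26  25 368] [200.6 196.3] ((200.53659057617188, 196.3292694091797), (19.053199768066406, 19.52172088623047), 38.65980911254883)
[0.70461467 0.24917115 0.012     ] 0.02941107794515811
cam in tool [ 0.07405941 -0.00060816 -0.13500118]
cam axes in tool
 [[-5.02883876e-04 -9.58113826e-01 -2.86387226e-01]
 [ 9.99999031e-01 -1.10150126e-04 -1.38744677e-03]
 [ 1.29778634e-03 -2.86387646e-01  9.58112954e-01]]
```

>>> arm_command(
  targets="40 -21 0 0 0 -0.03; 40 -21 0 0 0 -0.03; 40 -21 0 0 0 -0.03; 40 -21 0 0 0 -0.03; 40 -21 0 0 0 -0.02",
  grip=76,
  squeeze=40,
)

```text
clock: 1.32
position: [0.3545, -0.4119, 0.2395]
ee_rot: [0.971, 0.24, 0.0, 0.0]
ft_force: [0.5, -0.3, -0.3]
grip_width: 0.891
```

```bash
cat >> h.py <<'E'
def to(target,yawdeg=None,tilt=True):
    """shift (tool axes, mm) and turn (tool rotvec) from measured pose to target xyz, tool down with tool-x yaw"""
    o=manip.get_obs(); T=R.from_quat(o['ee_rot']).as_matrix()
    d=T.T@(np.array(target)-o['position'])*1000
    yaw=np.degrees(np.arctan2(T[1,0],T[0,0]))
    s='pos %s yaw %.2f zax %s F %s grip %.3f t %.2f j %s'%(np.round(o['position'],4),yaw,T[:,2].round(4),np.round(o['ft_force'],2),o['grip_width'],o['clock'],np.round(o['joint_pos'],2))
    y=np.radians(yaw if yawdeg is None else yawdeg)
    G=np.array([[np.cos(y),np.sin(y),0],[np.sin(y),-np.cos(y),0],[0,0,-1]])
    r=R.from_matrix(T.T@G).as_rotvec()
    print(s); print('shift mm',d.round(2),'turn',r.round(4))
E
python3 -c "
from h import *
to([0.512,-0.258,0.13],27.8)"
```

```text
pos [ 0.3545 -0.4119  0.2395] yaw 27.83 zax [ 3.e-04 -4.e-04 -1.e+00] F [ 0.54 -0.27 -0.25] grip 0.891 t 1.32 j [ 0.97  0.16 -0.22  1.67  0.04  1.31 -0.34]
shift mm [211.14 -62.61 109.48] turn [ 0.0005 -0.0001  0.0004]
```

>>> arm_command(
  targets="45 -13 18 0 0 0; 45 -13 20 0 0 0; 45 -13 20 0 0 0; 45 -13 20 0 0 0; 31 -10 30 0 0 0",
)

```text
clock: 1.95
position: [0.5135, -0.2582, 0.1315]
ee_rot: [0.971, 0.241, 0.001, 0.0]
ft_force: [-0.1, -0.7, 0.4]
grip_width: 0.89
```

```bash
python3 -c "
from h import *
p=cam('wrist','w1.png'); to([0.512,-0.258,0.13],27.8); print(find(p,'lens'))"
```

```text
pos [ 0.5139 -0.2534  0.1269] yaw 28.12 zax [-0.0017  0.0041 -1.    ] F [-0.73  4.89 -2.87] grip 0.892 t 2.00 j [ 0.69  0.34 -0.36  1.72  0.13  1.11 -0.8 ]
shift mm [-3.85  3.17 -3.11] turn [-0.0044 -0.0004  0.0055]
[(0.92, [0.5011, -0.1516, 0.017], [152.0, 175.0]), (0.86, [0.4131, -0.2776, 0.0133], [277.0, 370.0]), (0.8, [0.5198, -0.2631, 0.0167], [331.0, 232.0])]
```

View pics/w1.png

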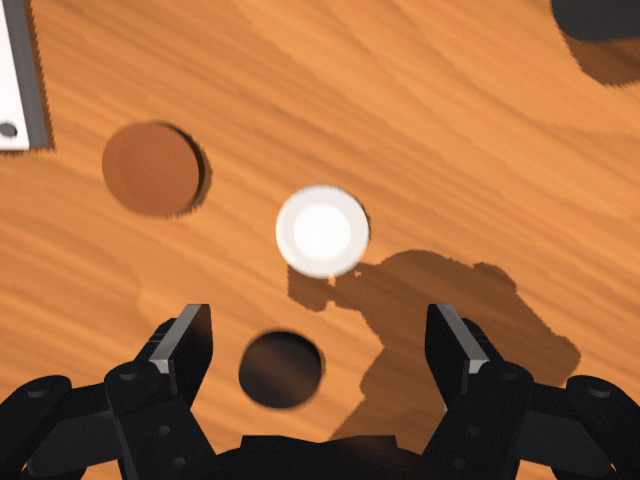

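The clear lens is at (322,231), brown disc at (152,170), black disc at (280,368). The fingers show at left and right. The arm was still settling, so I'll measure again at rest.

>>> arm_command(
  targets="0 0 0 0 0 0; 0 0 0 0 0 0; 0 0 0 0 0 0",
)

```text
clock: 2.42
position: [0.5112, -0.2611, 0.1322]
ee_rot: [0.971, 0.239, 0.0, 0.001]
ft_force: [0.3, 0.1, -0.5]
grip_width: 0.89
```

```bash
cat >> h.py <<'E'
def white(p,uv,smax=60,vmin=150):
    hsv=cv2.cvtColor(p['frame'],cv2.COLOR_RGB2HSV)
    m=((hsv[:,:,1]<smax)&(hsv[:,:,2]>vmin)).astype(np.uint8)
    m=cv2.morphologyEx(m,cv2.MORPH_OPEN,np.ones((5,5),np.uint8))
    n,l,s,c=cv2.connectedComponentsWithStats(m); k=l[int(uv[1]),int(uv[0])]
    pts=cv2.findContours((l==k).astype(np.uint8),cv2.RETR_EXTERNAL,cv2.CHAIN_APPROX_NONE)[0]
    return max(pts,key=len)
E
python3 -c "
from h import *
p=cam('wrist','w2.png')
c=white(p,(322,231)); print(cv2.fitEllipse(c))
w=ray(p,c[:,0,:],0.0155)[:,:2]; (a,r)=cv2.minEnclosingCircle((w*1000).astype(np.float32)); print(a,r, w.mean(0))
to([a[0]/1000,a[1]/1000,0.05],27.8)"
```

```text
((320.1773986816406, 227.970703125), (88.95392608642578, 91.54595184326172), 87.89393615722656)
(515.128173828125, -259.624755859375) 29.204225540161133 [ 0.51545804 -0.25934856]
pos [ 0.5112 -0.2609  0.132 ] yaw 27.70 zax [ 9.e-04 -8.e-04 -1.e+00] F [-0.85  0.59  0.09] grip 0.890 t 2.48 j [ 0.69  0.33 -0.36  1.72  0.13  1.12 -0.79]
shift mm [ 4.    0.64 82.01] turn [ 0.0011 -0.0004 -0.0018]
```

>>> arm_command(
  targets="2 0.5 35 0 0 0; 2 0 35 0 0 0; 0 0 12 0 0 0; 0 0 0 0 0 0",
)

```text
clock: 2.98
position: [0.515, -0.2587, 0.0494]
ee_rot: [0.971, 0.24, -0.0, -0.0]
ft_force: [-0.6, 0.3, 0.3]
grip_width: 0.888
```

```bash
python3 -c "
from h import *
p=cam('wrist','w3.png'); s=cam('side')
f=s['frame'][150:300,330:530]; cv2.imwrite('pics/s3.png',cv2.resize(f[:,:,::-1],(800,600),interpolation=cv2.INTER_CUBIC))
to([0.5152,-0.2595,0.012],27.8)"
```

```text
pos [ 0.5159 -0.259   0.0507] yaw 27.76 zax [ 1.7e-03 -9.0e-04 -1.0e+00] F [ 0.05 -0.02 -0.01] grip 0.887 t 3.08 j [ 0.67  0.43 -0.34  1.77  0.17  0.97 -0.83]
shift mm [-0.94  0.05 38.74] turn [ 0.0016 -0.0011 -0.0006]
```

View pics/w3.png

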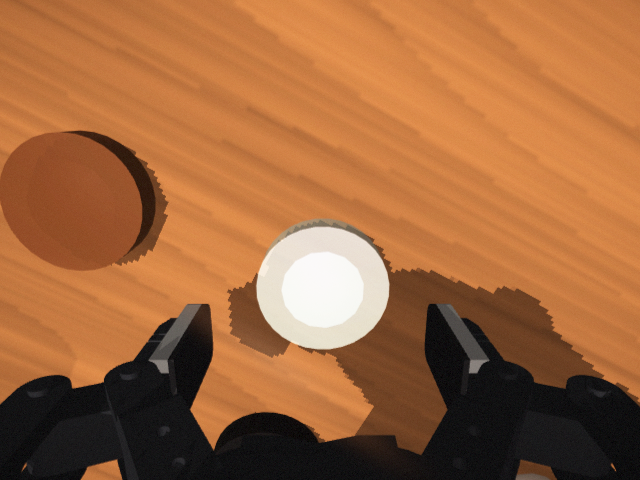

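View pics/s3.png

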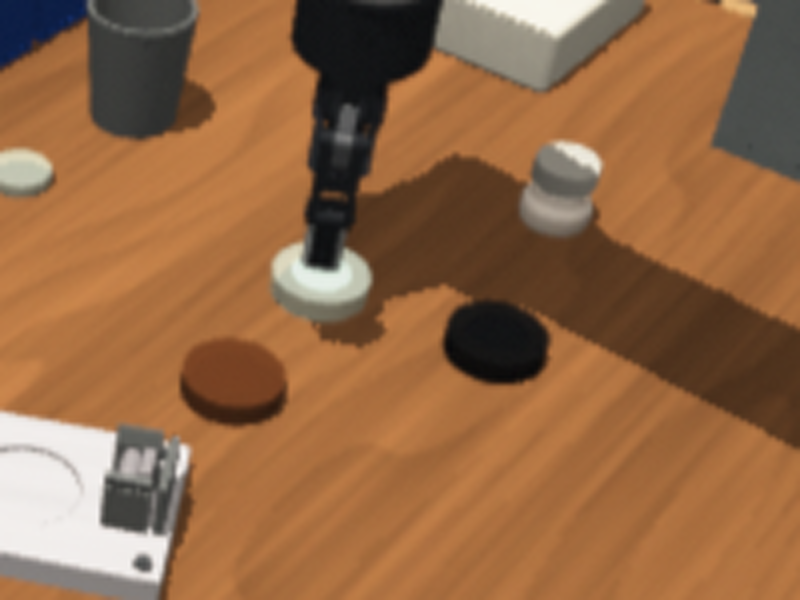

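>>> arm_command(
  targets="-1 0 20 0 0 0; 0 0 14 0 0 0; 0 0 5 0 0 0; 0 0 0 0 0 0; 0 0 0 0 0 0",
)

```text
clock: 3.7
position: [0.5147, -0.259, 0.0107]
ee_rot: [0.971, 0.24, 0.0, 0.0]
ft_force: [0.3, -0.0, 0.3]
grip_width: 0.888
```

```bash
python3 -c "
from h import *
to([0.5152,-0.2595,0.0115],27.8)"
```

```text
pos [ 0.5147 -0.259   0.0107] yaw 27.78 zax [ 6.e-04 -3.e-04 -1.e+00] F [ 0.35 -0.02  0.26] grip 0.888 t 3.70 j [ 0.66  0.48 -0.33  1.79  0.2   0.9  -0.84]
shift mm [ 0.26  0.64 -0.77] turn [ 0.0006 -0.0004 -0.0004]
```

>>> arm_command(
  targets="0 0 -0.5 0 0 0; 0 0 0 0 0 0; 0 0 0 0 0 0; 0 0 0 0 0 0; 0 0 0 0 0 0",
  grip=45,
  squeeze=40,
)

```text
clock: 4.32
position: [0.5147, -0.2592, 0.0119]
ee_rot: [0.971, 0.24, 0.0, 0.0]
ft_force: [-2.7, 1.2, 7.0]
grip_width: 0.651
```

```bash
python3 -c "
from h import *
p=cam('wrist','w4.png')
to([0.5152,-0.2595,0.0115],27.8)"
```

```text
pos [ 0.5147 -0.2592  0.0119] yaw 27.77 zax [ 8.e-04 -7.e-04 -1.e+00] F [-2.3   1.5   7.94] grip 0.652 t 4.38 j [ 0.66  0.48 -0.33  1.79  0.2   0.9  -0.84]
shift mm [0.32 0.54 0.38] turn [ 0.0009 -0.0004 -0.0006]
```

View pics/w4.png

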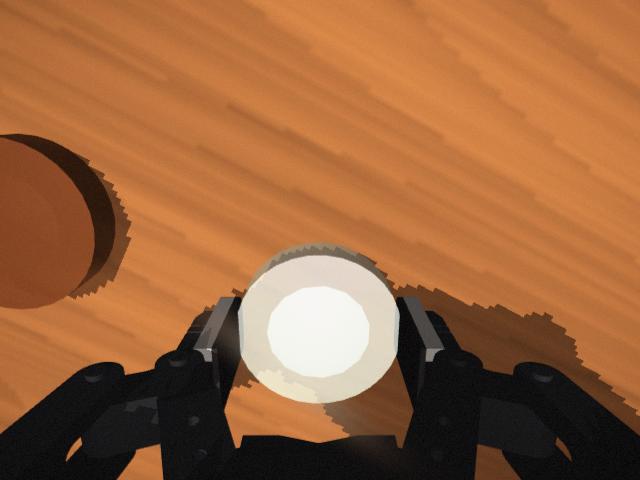

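>>> arm_command(
  targets="0 0 -10 0 0 0; 0 0 -30 0 0 0; 0 0 -40 0 0 0; 0 0 -30 0 0 0; 0 0 0 0 0 0",
)

```text
clock: 5.0
position: [0.5158, -0.2596, 0.124]
ee_rot: [0.971, 0.24, 0.002, 0.002]
ft_force: [0.2, 0.4, -1.1]
grip_width: 0.653
```

```bash
python3 -c "
from h import *
p=cam('wrist','w5.png'); s=cam('side')
f=s['frame'][110:230,330:490]; cv2.imwrite('pics/s5.png',cv2.resize(f[:,:,::-1],(800,600),interpolation=cv2.INTER_CUBIC))
to([0.527,-0.0005,0.12],27.8)"
```

```text
pos [ 0.5141 -0.259   0.1208] yaw 27.78 zax [ 1.e-04 -3.e-04 -1.e+00] F [ 0.54 -0.68 -0.83] grip 0.653 t 5.10 j [ 0.69  0.34 -0.36  1.72  0.13  1.1  -0.8 ]
shift mm [ 131.82 -222.71    0.76] turn [ 0.0003 -0.     -0.0004]
```

View pics/w5.png

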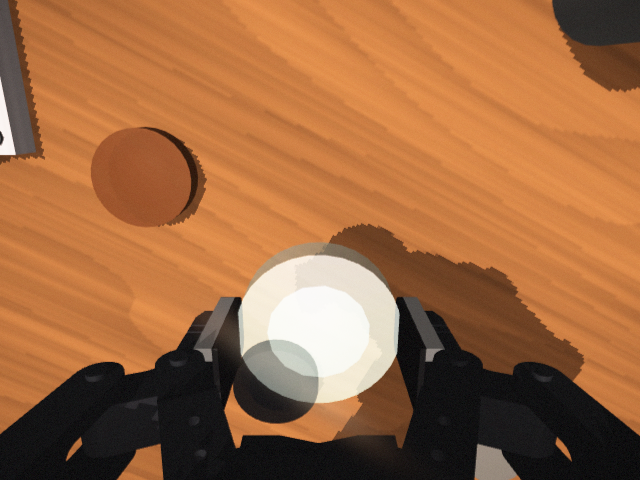

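View pics/s5.png

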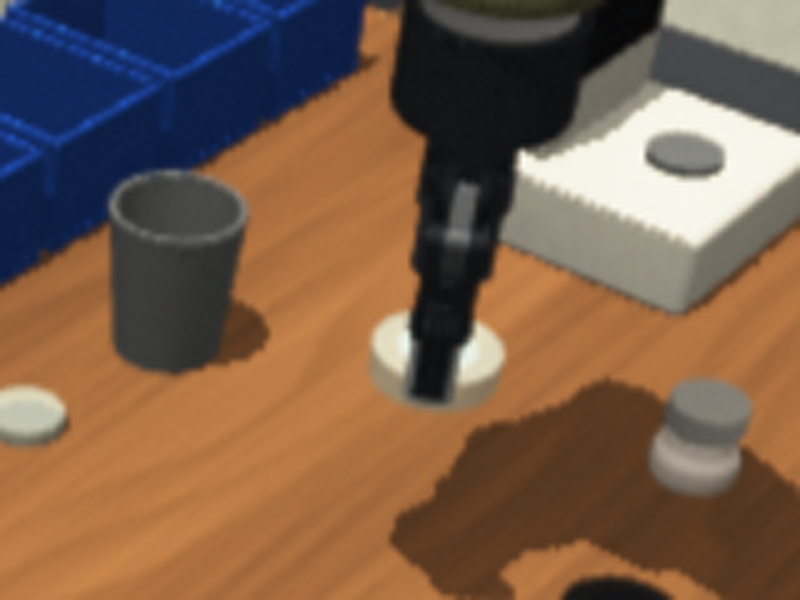

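```bash
python3 -c "
from h import *
s=cam('side'); o=manip.get_obs(); T=R.from_quat(o['ee_rot']).as_matrix()
P=lambda x,y,z: proj(s,o['position']+T@np.array([x,y,z])/1000)[0]
im=cv2.resize(s['frame'][110:230,330:490][:,:,::-1],(800,600),interpolation=cv2.INTER_CUBIC)
def m(a,c):
    u,v=P(*a); cv2.circle(im,(int((u-330+.5)*5),int((v-110+.5)*5)),3,c,-1)
for z,c in [(-4.1,(255,0,0)),(11.9,(0,0,255))]:
    for a in np.arange(0,6.28,.26): m((29*np.cos(a),29*np.sin(a),z),c)
for z,c in [(3.5,(0,255,0)),(8,(0,255,255)),]:
    for sg in (-1,1):
        for x in (-11,11): m((x,sg*29,z),c)
        m((0,sg*43,z),c)
cv2.imwrite('pics/s6.png',im)
p=cam('wrist'); im=p['frame'][:,:,::-1].copy()
for z,c in [(-4.1,(255,0,0)),(11.9,(0,0,255))]:
    for a in np.arange(0,6.28,.26): 
        u,v=proj(p,o['position']+T@np.array([29*np.cos(a),29*np.sin(a),z])/1000)[0]; cv2.circle(im,(int(u),int(v)),2,c,-1)
for z,c in [(3.5,(0,255,0)),(8,(0,255,255)),]:
    for sg in (-1,1):
        for x in (-11,11):
            u,v=proj(p,o['position']+T@np.array([x,sg*29,z])/1000)[0]; cv2.circle(im,(int(u),int(v)),2,c,-1)
cv2.imwrite('pics/w6.png',im)
"
```

```text
(no output)
```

View pics/s6.png

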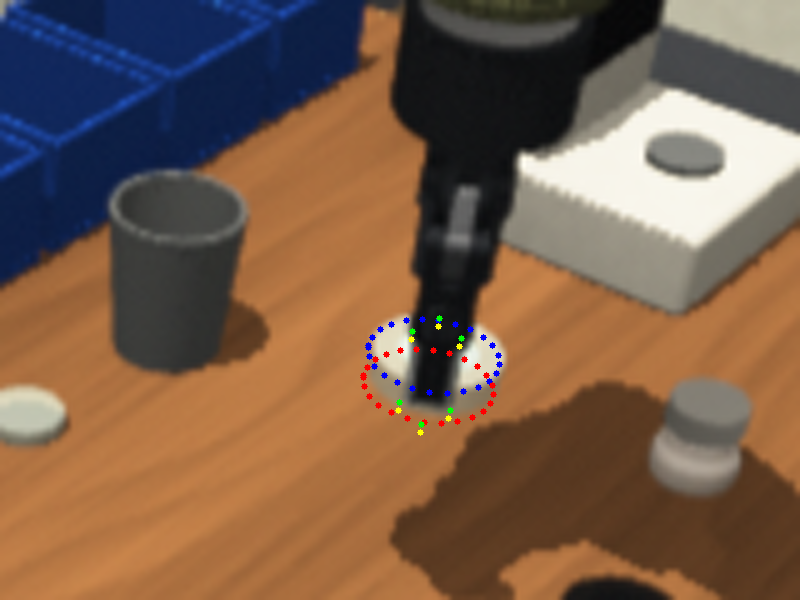

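View pics/w6.png

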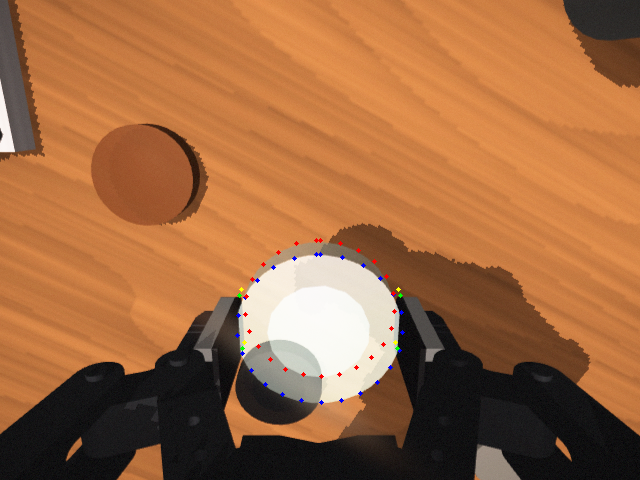

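The overlay fits. The lens is centred on the tool axis, its bottom about 12 mm ahead of the TCP, and the fingertips are about 8 mm above its bottom. Next I'll look at the jig from behind and above.

>>> arm_command(
  targets="14 -45 -10 0 0 0; 15 -45 -10 0 0 0; 15 -45 -9 0 0 0; 15 -45 0 0 0 0; 13 -42 0 0 0 0",
)

```text
clock: 5.82
position: [0.4737, -0.0273, 0.1491]
ee_rot: [0.971, 0.24, -0.001, -0.0]
ft_force: [0.2, -0.1, -1.0]
grip_width: 0.651
```

>>> arm_command(
  targets="0 0 0 0 0 0; 0 0 0 0 0 0; 0 0 0 0 0 0",
)

```text
clock: 6.2
position: [0.4745, -0.0302, 0.1494]
ee_rot: [0.971, 0.239, -0.0, -0.0]
ft_force: [-0.4, -0.3, -0.7]
grip_width: 0.656
```

```bash
python3 -c "
from h import *
p=cam('wrist','w7.png'); to([0.527,-0.0005,0.10],27.8)"
```

```text
pos [ 0.4745 -0.0301  0.1495] yaw 27.67 zax [-5.e-04  1.e-04 -1.e+00] F [ 0.28 -0.61  0.12] grip 0.648 t 6.25 j [ 0.47  0.12 -0.53  1.93  0.06  1.11 -1.17]
shift mm [60.21 -1.81 49.44] turn [-0.0003  0.0004 -0.0022]
```

View pics/w7.png

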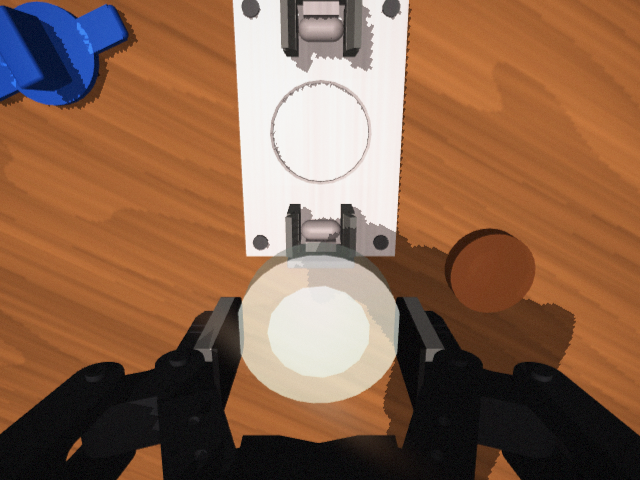

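The nest ring is centred near (320,132), the block edges run from (234,0) to (247,256) and (409,0) to (396,256), and the towers show at top and bottom. I'll fit these.

```bash
python3 -c "
from h import *
p=cam('wrist'); g=cv2.cvtColor(p['frame'],cv2.COLOR_RGB2GRAY)
# radial search for dark ring
pts=[]
for a in np.arange(0,2*np.pi,0.05):
    rr=np.arange(42,57,0.5); u=320.5+rr*np.cos(a); v=132+rr*np.sin(a)
    val=cv2.remap(g,u[None].astype(np.float32),v[None].astype(np.float32),cv2.INTER_LINEAR)[0]
    i=val.argmin()
    if val[i]<215: pts.append((u[i],v[i]))
pts=np.array(pts,np.float32); print(len(pts),cv2.fitEllipse(pts))
w=ray(p,pts,0.018)[:,:2]
A=np.c_[2*w,np.ones(len(w))]; s=np.linalg.lstsq(A,(w**2).sum(1),rcond=None)[0]; print('centre',s[:2],'r',np.sqrt(s[2]+s[0]**2+s[1]**2))
# edges
E=[];
for side in (0,1):
    q=[]
    for v in range(15,200,3):
        row=p['frame'][v,:,2].astype(float)  # blue channel
        d=np.diff(cv2.GaussianBlur(row[None],(5,1),0)[0])
        lo=(225,255) if side==0 else (390,418)
        seg=d[lo[0]:lo[1]]; u=lo[0]+(seg.argmax() if side==0 else seg.argmin())+.5
        q.append((u,v))
    q=np.array(q); c=np.polyfit(q[:,1],q[:,0],1); r=q[:,0]-np.polyval(c,q[:,1]); k=abs(r)<1.5; c=np.polyfit(q[k,1],q[k,0],1)
    w=ray(p,[(np.polyval(c,20),20),(np.polyval(c,190),190)],0.018); d=w[0]-w[1]; print('edge',k.sum(),w.round(4).tolist(),np.degrees(np.arctan2(d[1],d[0]))); E.append(w)
to([s[0],s[1],0.10],27.8)
"
```

```text
126 ((320.2859802246094, 131.95814514160156), (95.7981948852539, 98.36859893798828), 175.89122009277344)
centre [ 0.52919023 -0.0017991 ] r 0.029621386010390726
edge 62 [[0.5623, 0.072, 0.018], [0.4747, 0.0262, 0.018]] 27.62475087589494
edge 62 [[0.6088, -0.0167, 0.018], [0.5212, -0.0625, 0.018]] 27.617075226075745
pos [ 0.4746 -0.0299  0.1495] yaw 27.68 zax [-4.e-04  1.e-04 -1.e+00] F [ 0.3  -0.71  0.41] grip 0.653 t 6.30 j [ 0.47  0.12 -0.53  1.93  0.06  1.11 -1.17]
shift mm [61.47  0.46 49.52] turn [-0.0003  0.0003 -0.0021]
```

```bash
python3 -c "
from h import *
from scipy.optimize import least_squares
p=cam('wrist'); o=manip.get_obs(); T=R.from_quat(o['ee_rot']).as_matrix()
g=cv2.cvtColor(p['frame'],cv2.COLOR_RGB2GRAY); hsv=cv2.cvtColor(p['frame'],cv2.COLOR_RGB2HSV)
im=p['frame'][200:430,200:440][:,:,::-1].copy()
for dx,dy,c in [(0,0,(255,0,0)),(0,1.5,(0,255,0))]:
  for a in np.arange(0,6.28,.1):
    u,v=proj(p,o['position']+T@np.array([dx+29*np.cos(a),dy+29*np.sin(a),-4.1])/1000)[0]
    im[int(round(v))-200,int(round(u))-200]=c
cv2.imwrite('pics/w8.png',cv2.resize(im,None,fx=2.6,fy=2.6,interpolation=cv2.INTER_NEAREST))
"
```

```text
(no output)
```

View pics/w8.png

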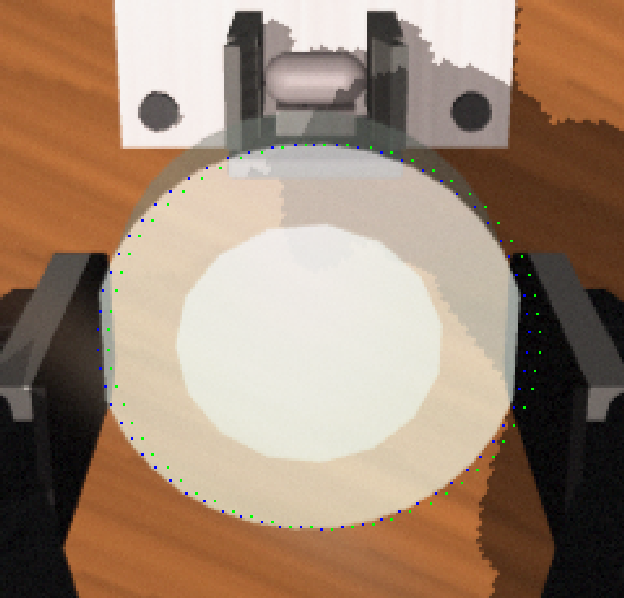

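>>> arm_command(
  targets="20 0.5 10 0 0 0; 20 0 15 0 0 0; 15 0 20 0 0 0; 6.5 0 20 0 0 0; 0 0 12 0 0 0",
)

```text
clock: 6.98
position: [0.529, -0.0009, 0.0717]
ee_rot: [0.971, 0.24, -0.001, -0.0]
ft_force: [-0.6, -0.9, -0.3]
grip_width: 0.649
```

>>> arm_command(
  targets="0 0 5 0 0 0; 0 0 3 0 0 0; 0 0 0 0 0 0",
)

```text
clock: 7.35
position: [0.5293, -0.001, 0.0652]
ee_rot: [0.971, 0.24, 0.0, 0.0]
ft_force: [0.2, -0.5, -1.5]
grip_width: 0.654
```

```bash
python3 -c "
from h import *
p=cam('wrist','w9.png'); to([0.5292,-0.0018,0.035],27.65)
im=p['frame'][200:430,200:440][:,:,::-1];cv2.imwrite('pics/w9.png',cv2.resize(im,None,fx=2.6,fy=2.6,interpolation=cv2.INTER_CUBIC))
"
```

```text
pos [ 0.5294 -0.0009  0.0653] yaw 27.76 zax [ 8.e-04 -3.e-04 -1.e+00] F [-0.09 -0.4  -1.19] grip 0.653 t 7.40 j [ 0.37  0.34 -0.52  1.88  0.21  0.97 -1.33]
shift mm [-0.64  0.65 30.33] turn [ 0.0006 -0.0006  0.002 ]
```

View pics/w9.png

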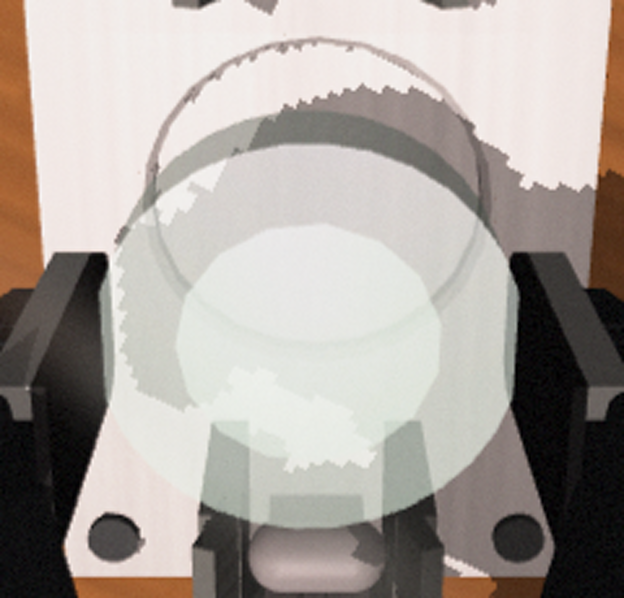

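```bash
python3 -c "
from h import *
p=cam('wrist'); o=manip.get_obs(); T=R.from_quat(o['ee_rot']).as_matrix()
g=cv2.cvtColor(p['frame'],cv2.COLOR_RGB2GRAY)
def ov(c,z,r,n=70):
    a=np.linspace(0,2*np.pi,n); return proj(p,np.c_[c[0]+r*np.cos(a),c[1]+r*np.sin(a),np.full(n,z)])
k=4;im=cv2.resize(p['frame'][205:350,240:400][:,:,::-1],None,fx=k,fy=k,interpolation=cv2.INTER_CUBIC)
for (c,z,r,col) in [((0.5292,-0.0018),0.018,0.0297,(0,0,255)),(o['position'][:2],o['position'][2]+.0041,0.029,(255,0,0)),(o['position'][:2],o['position'][2]-.0119,0.0275,(255,0,255))]:
    for u,v in ov(c,z,r): cv2.circle(im,(int((u-240+.5)*k),int((v-205+.5)*k)),2,col,-1)
cv2.imwrite('pics/w10.png',im)
"
```

```text
(no output)
```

View pics/w10.png

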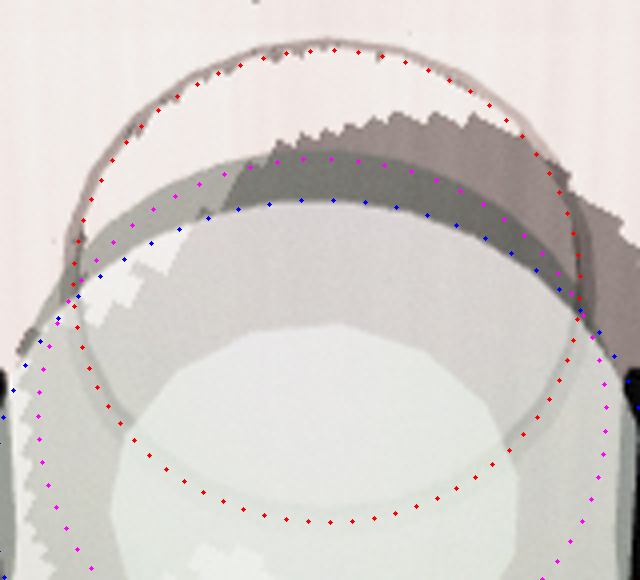

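>>> arm_command(
  targets="-0.4 0.8 15 0 0 0; 0 0 14 0 0 0; 0 0 3 0 0 0; 0 0 0 0 0 0",
)

```text
clock: 7.95
position: [0.529, -0.0015, 0.0324]
ee_rot: [0.971, 0.24, -0.0, -0.0]
ft_force: [0.7, -0.5, -0.7]
grip_width: 0.656
```

```bash
python3 -c "
from h import *
to([0.5293,-0.0017,0.0249],27.65)
p=cam('wrist');im=p['frame'][200:430,200:440][:,:,::-1];cv2.imwrite('pics/w11.png',cv2.resize(im,None,fx=2.6,fy=2.6,interpolation=cv2.INTER_CUBIC))
"
```

```text
pos [ 0.529  -0.0015  0.0324] yaw 27.79 zax [-8.e-04  2.e-04 -1.e+00] F [ 0.7  -0.46 -0.71] grip 0.656 t 7.95 j [ 0.36  0.39 -0.51  1.9   0.24  0.91 -1.35]
shift mm [0.18 0.28 7.48] turn [-0.0005  0.0006  0.0024]
```

View pics/w11.png

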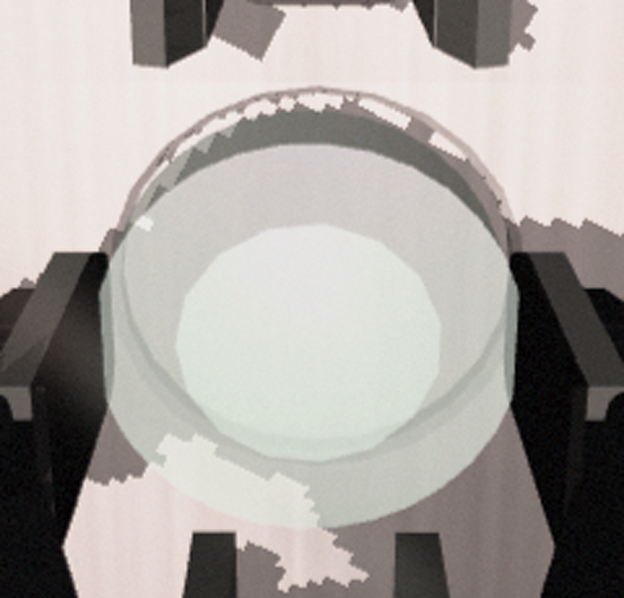

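>>> arm_command(
  targets="0.2 0.8 2 0 0 0; 0 0 2 0 0 0; 0 0 1 0 0 0; 0 0 0 0 0 0",
)

```text
clock: 8.5
position: [0.5297, -0.0023, 0.0278]
ee_rot: [0.971, 0.24, -0.0, 0.0]
ft_force: [0.8, 0.3, -0.5]
grip_width: 0.652
```

```bash
python3 -c "
from h import *
to([0.5293,-0.0017,0.0249],27.65)
p=cam('wrist');im=p['frame'][200:430,200:440][:,:,::-1];cv2.imwrite('pics/w12.png',cv2.resize(im,None,fx=2.6,fy=2.6,interpolation=cv2.INTER_CUBIC))
"
```

```text
pos [ 0.5297 -0.0023  0.0278] yaw 27.77 zax [-1.e-04 -1.e-04 -1.e+00] F [ 0.76  0.32 -0.53] grip 0.652 t 8.50 j [ 0.36  0.4  -0.51  1.9   0.24  0.9  -1.36]
shift mm [-0.11 -0.74  2.85] turn [0.     0.0001 0.0022]
```

View pics/w12.png

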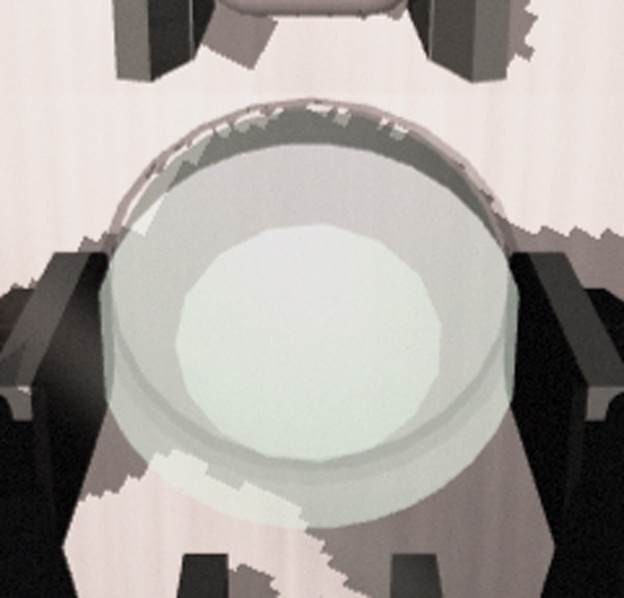

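It is in by about 2 mm with no force, so I'll continue down.

>>> arm_command(
  targets="0 0 1.5 0 0 0; 0 0 1 0 0 0; 0 0 0 0 0 0; 0 0 0 0 0 0",
)

```text
clock: 9.05
position: [0.5298, -0.0023, 0.0253]
ee_rot: [0.971, 0.24, 0.0, 0.0]
ft_force: [-0.4, 0.2, -1.2]
grip_width: 0.651
```

```bash
python3 -c "
from h import *
to([0.5297,-0.0023,0.0249],27.65)
"
```

```text
pos [ 0.5298 -0.0023  0.0253] yaw 27.77 zax [ 1.e-04 -0.e+00 -1.e+00] F [-0.37  0.24 -1.17] grip 0.651 t 9.05 j [ 0.35  0.4  -0.51  1.9   0.25  0.9  -1.36]
shift mm [-0.09 -0.03  0.42] turn [ 0.0001 -0.      0.0022]
```

>>> arm_command(
  targets="0 0 0.4 0 0 0; 0 0 0 0 0 0; 0 0 0 0 0 0; 0 0 0 0 0 0; 0 0 0 0 0 0",
  grip=76,
)

```text
clock: 9.68
position: [0.5298, -0.0023, 0.0249]
ee_rot: [0.971, 0.24, 0.0, 0.0]
ft_force: [0.9, -0.0, 0.4]
grip_width: 0.887
```

>>> arm_command(
  targets="0 0 -10 0 0 0; 0 0 -30 0 0 0; -10 0 -40 0 0 0; -20 0 -40 0 0 0; -20 0 -20 0 0 0",
)

```text
clock: 10.3
position: [0.4859, -0.0255, 0.1677]
ee_rot: [0.971, 0.24, 0.002, 0.001]
ft_force: [-0.6, 0.2, 0.5]
grip_width: 0.889
```

>>> arm_command(
  targets="0 0 0 0 0 0; 0 0 0 0 0 0; 0 0 0 0 0 0",
)

```text
clock: 10.68
position: [0.4855, -0.0251, 0.164]
ee_rot: [0.971, 0.24, -0.001, -0.0]
ft_force: [-0.6, -0.7, -0.0]
grip_width: 0.892
```

```bash
python3 -c "
from h import *
p=cam('wrist','w13.png'); to([0.4737,-0.0273,0.15],27.65)
"
```

```text
pos [ 0.4855 -0.0251  0.164 ] yaw 27.81 zax [-1.4e-03  6.0e-04 -1.0e+00] F [ 0.13 -0.95 -0.12] grip 0.892 t 10.72 j [ 0.48  0.13 -0.55  1.89  0.07  1.15 -1.18]
shift mm [-11.4   -3.54  14.06] turn [-0.0012  0.001   0.0029]
```

View pics/w13.png

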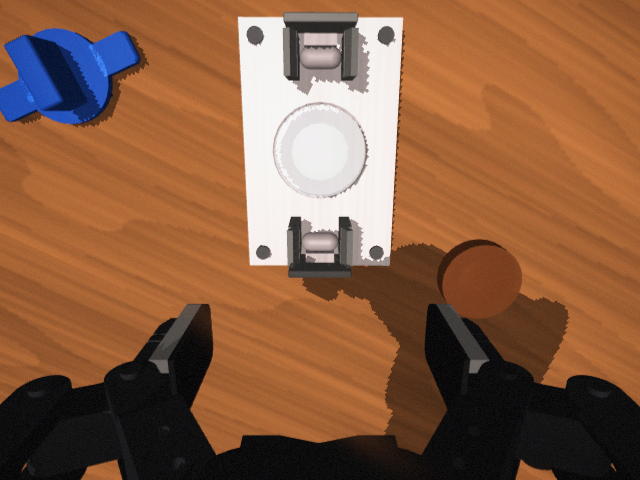

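The lens sits centred in the nest at (320,150) and is released. Next I'll plan the move to the cover and check the jig centre from the four holes.

```bash
cat >> h.py <<'E'
def plan(target,yawdeg,n):
    o=manip.get_obs(); T=R.from_quat(o['ee_rot']).as_matrix(); p0=np.array(o['position']); y0=np.degrees(np.arctan2(T[1,0],T[0,0]))
    d=(np.array(target)-p0)*1000/n; dy=(yawdeg-y0)/n
    for i in range(n):
        a=np.radians(y0+dy*i); print('%.1f %.1f %.1f 0 0 %.3f;'%(d[0]*np.cos(a)+d[1]*np.sin(a), d[0]*np.sin(a)-d[1]*np.cos(a), -d[2], -np.radians(dy)),end=' ')
    print()
E
python3 -c "
from h import *
p=cam('wrist'); g=cv2.cvtColor(p['frame'],cv2.COLOR_RGB2GRAY); P=[]
for u,v in [(255,35),(386,35),(263,252),(376,252)]:
    w=255.-g[v-14:v+15,u-14:u+15]; w[w<120]=0; yy,xx=np.mgrid[-14:15,-14:15]; P.append((u+(w*xx).sum()/w.sum(),v+(w*yy).sum()/w.sum()))
w=ray(p,P,0.018); print(np.round(P,1).tolist(),w.round(4).tolist(),w.mean(0)); d=w[0]-w[2]; e=w[1]-w[3]; print([np.degrees(np.arctan2(x[1],x[0])) for x in (d,e)])
c=white(p,(320,150),30,100)
t=cam('top'); s=cam('side'); print(find(t,'spray'),find(s,'spray'),find(t,'cover'),find(s,'cover'))
plan([0.534,0.281,0.16],71,8)
"
```

```text
[[254.6, 34.8], [385.6, 34.9], [262.8, 253.7], [376.7, 256.1]] [[0.5726, 0.0662, 0.018], [0.61, -0.0049, 0.018], [0.4469, 0.0004, 0.018], [0.4832, -0.0721, 0.018]] [ 0.52815418 -0.00259898  0.018     ]
[np.float64(27.65073847980455), np.float64(27.924714680532986)]
[(0.96, [0.6953, 0.327, 0.0876], [156.0, 190.0]), (0.56, [0.8011, -0.0275, 0.0216], [320.0, 159.0])] [(0.87, [0.6862, 0.345, 0.0807], [138.0, 306.0]), (0.66, [0.5108, 0.0133, 0.0205], [336.0, 279.0])] [(0.87, [0.4894, 0.1634, 0.0079], [232.0, 290.0]), (0.86, [0.5315, 0.2807, 0.0129], [181.0, 269.0])] [(0.86, [0.4847, 0.1673, 0.01], [293.0, 334.0]), (0.65, [0.5287, 0.2832, 0.0102], [229.0, 359.0])]
23.2 -31.1 0.6 0 0 -0.094; 26.0 -28.8 0.6 0 0 -0.094; 28.6 -26.2 0.6 0 0 -0.094; 31.0 -23.4 0.6 0 0 -0.094; 33.0 -20.3 0.6 0 0 -0.094; 34.8 -17.1 0.6 0 0 -0.094; 36.3 -13.8 0.6 0 0 -0.094; 37.4 -10.3 0.6 0 0 -0.094;
```

>>> arm_command(
  targets="23 -31 1 0 0 -0.094; 26 -29 1 0 0 -0.094; 28.6 -26 1 0 0 -0.094; 31 -23.4 1 0 0 -0.094; 33 -20.3 0 0 0 -0.094",
  grip=50,
)

```text
clock: 11.7
position: [0.5159, 0.167, 0.1609]
ee_rot: [0.888, 0.461, 0.0, 0.0]
ft_force: [0.7, 0.4, -0.3]
grip_width: 0.589
```

>>> arm_command(
  targets="34.8 -17 0 0 0 -0.094; 36.3 -13.8 0 0 0 -0.094; 37.4 -10.3 0 0 0 -0.094; 0 0 0 0 0 0; 0 0 0 0 0 0",
)

```text
clock: 12.32
position: [0.5343, 0.2801, 0.1606]
ee_rot: [0.815, 0.579, -0.0, 0.0]
ft_force: [0.0, -0.6, 0.6]
grip_width: 0.585
```

```bash
python3 -c "
from h import *
p=cam('wrist','w14.png'); to([0.534,0.281,0.15],71)
"
```

```text
pos [0.5345 0.2796 0.1607] yaw 70.76 zax [-1.e-04 -9.e-04 -1.e+00] F [0.52 0.38 0.45] grip 0.583 t 12.38 j [ 0.04  0.45 -0.77  1.59  0.32  1.24 -1.12]
shift mm [ 1.19 -0.93 10.68] turn [ 0.0002  0.0009 -0.0042]
```

View pics/w14.png

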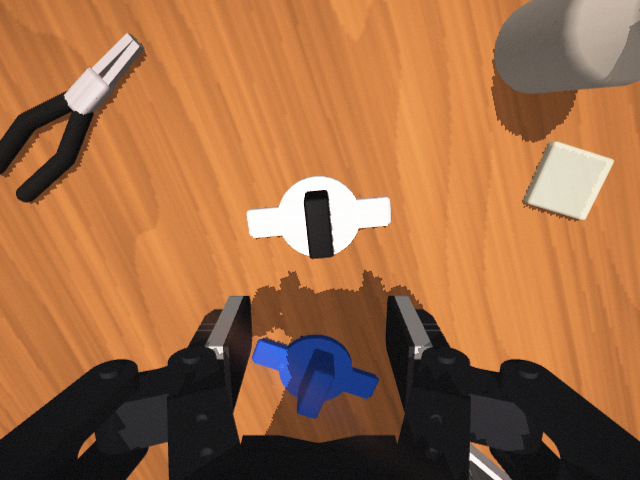

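The silver cover is centred near (319,216) with ear ends at (249,223) and (390,212). The blue one (315,370) is below it and not over the grasp area. I'll measure it.

```bash
python3 -c "
from h import *
p=cam('wrist'); c=white(p,(319,190),50,150)
m=np.zeros((480,640),np.uint8); cv2.drawContours(m,[c],-1,1,-1)
v,u=np.nonzero(m); w=ray(p,np.c_[u,v],0.010)[:,:2]; mu=w.mean(0); e,V=np.linalg.eigh(np.cov((w-mu).T)); a=V[:,1]
q=(w-mu)@V; print('centre',mu,'ang',np.degrees(np.arctan2(a[1],a[0])),'ext',np.ptp(q,axis=0), 'mid',mu+V@((q.max(0)+q.min(0))/2))
ang=np.degrees(np.arctan2(a[1],a[0]))
ce=mu+V@((q.max(0)+q.min(0))/2)
for k in (-90,90):
    pass
to([ce[0],ce[1],0.06],ang+90 if ang<90 and ang>-90 else ang-90)
"
```

```text
centre [0.52504273 0.25639823] ang 158.04627187018366 ext [0.38859717 0.55065947] mid [0.52780326 0.23132295]
pos [0.5346 0.2794 0.1608] yaw 70.74 zax [ 2.e-04 -9.e-04 -1.e+00] F [ 0.65  0.67 -1.12] grip 0.584 t 12.43 j [ 0.04  0.45 -0.77  1.59  0.32  1.24 -1.12]
shift mm [-47.53   9.39 100.84] turn [0.0005 0.0008 0.0471]
```

```bash
cat > cov.py <<'E'
from h import *
import sys
p=cam('wrist'); c=white(p,(int(sys.argv[1]),int(sys.argv[2])),50,150)
m=np.zeros((480,640),np.uint8); cv2.drawContours(m,[c],-1,1,-1)
v,u=np.nonzero(m); w=ray(p,np.c_[u,v],0.010)[:,:2]; mu=w.mean(0); e,V=np.linalg.eigh(np.cov((w-mu).T)); a=V[:,1]
q=(w-mu)@V; ang=np.degrees(np.arctan2(a[1],a[0])); ce=mu+V@((q.max(0)+q.min(0))/2)
print('centre',mu,'ang',ang,'ext',np.ptp(q,axis=0),'mid',ce)
y=(ang+90) if -90<ang<90 else ang-90
to([ce[0],ce[1],0.06],y)
E
python3 cov.py 292 215
```

```text
centre [0.53669457 0.28536458] ang 166.15366824551808 ext [0.05558683 0.10074113] mid [0.53613475 0.28480597]
pos [0.5346 0.2794 0.1609] yaw 70.74 zax [ 3.e-04 -9.e-04 -1.e+00] F [-0.04 -0.08  0.18] grip 0.585 t 12.47 j [ 0.04  0.44 -0.77  1.59  0.32  1.24 -1.12]
shift mm [  5.69  -0.41 100.89] turn [ 0.0006  0.0008 -0.0944]
```

>>> arm_command(
  targets="3 -0.2 30 0 0 -0.05; 2.7 -0.2 30 0 0 -0.044; 0 0 25 0 0 0; 0 0 0 0 0 0; 0 0 0 0 0 0",
)

```text
clock: 13.1
position: [0.5362, 0.2861, 0.0771]
ee_rot: [0.787, 0.617, 0.001, 0.0]
ft_force: [-0.5, 1.0, 1.3]
grip_width: 0.583
```

```bash
python3 -c "
from h import *
p=cam('wrist','w15.png'); to([0.5363,0.2849,0.06],76.15)
"
```

```text
pos [0.5364 0.2864 0.0774] yaw 76.21 zax [ 1.9e-03  7.0e-04 -1.0e+00] F [-0.5  -0.56  0.61] grip 0.589 t 13.15 j [ 0.01  0.55 -0.74  1.65  0.41  1.1  -1.09]
shift mm [-1.48  0.26 17.37] turn [ 0.0017 -0.0011  0.0011]
```

View pics/w15.png

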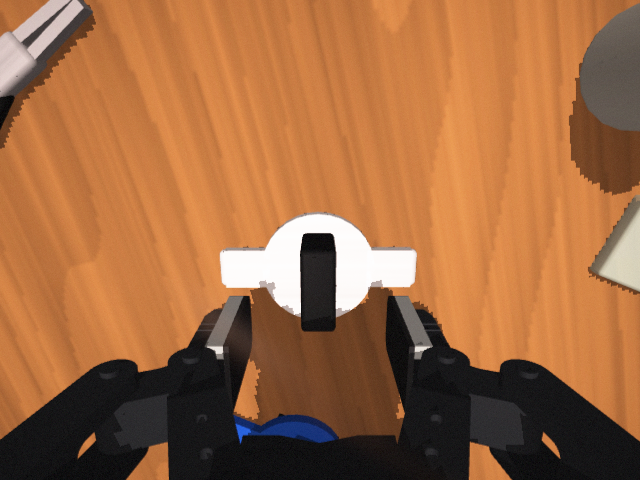

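```bash
python3 cov.py 285 268; python3 - <<'E'
from h import *
p=cam('wrist'); g=p['frame'].max(2)
for v in (250,270,290,310,325):
    r=np.nonzero(g[v,295:345]<70)[0]+295; print(v,r.min(),r.max())
w=ray(p,[[ (301+335.5)/2,331]],0.040); print(w)
E
```

```text
centre [0.53629221 0.28600908] ang 166.34192586297112 ext [0.05600571 0.10056104] mid [0.53613    0.28480488]
pos [0.5363 0.2864 0.0773] yaw 76.22 zax [ 2.e-03  7.e-04 -1.e+00] F [ 0.77 -0.12  0.39] grip 0.590 t 13.20 j [ 0.01  0.55 -0.74  1.65  0.41  1.1  -1.09]
shift mm [-1.64  0.16 17.33] turn [ 0.0018 -0.0011 -0.0022]
250 301 334
270 301 334
290 301 334
310 301 334
325 301 335
[[0.5314808  0.26463221 0.04      ]]
```

>>> arm_command(
  targets="-1.6 0.2 20 0 0 0.000; 0 0 20 0 0 0; 0 0 12 0 0 0; 0 0 3 0 0 0; 0 0 0 0 0 0",
)

```text
clock: 13.88
position: [0.5354, 0.2849, 0.0208]
ee_rot: [0.787, 0.617, -0.0, -0.0]
ft_force: [0.0, 0.7, 1.0]
grip_width: 0.583
```

```bash
python3 -c "
from h import *
to([0.5362,0.2848,0.0215],76.3)
"
```

```text
pos [0.5354 0.2849 0.0208] yaw 76.26 zax [-1.e-04  1.e-04 -1.e+00] F [0.03 0.68 1.  ] grip 0.583 t 13.88 j [-0.02  0.61 -0.71  1.69  0.46  1.01 -1.12]
shift mm [ 0.14  0.8  -0.66] turn [-0.0002 -0.0001 -0.0007]
```

>>> arm_command(
  targets="0 0.6 -1 0 0 0; 0 0 0 0 0 0; 0 0 0 0 0 0; 0 0 0 0 0 0; 0 0 0 0 0 0",
  grip=5,
  squeeze=90,
)

```text
clock: 14.5
position: [0.5365, 0.2848, 0.0228]
ee_rot: [0.787, 0.617, 0.001, 0.0]
ft_force: [-1.0, -1.5, 5.4]
grip_width: 0.17
```

>>> arm_command(
  targets="0 0 0 0 0 0; 0 0 0 0 0 0",
)

```text
clock: 14.75
position: [0.5365, 0.2848, 0.0228]
ee_rot: [0.787, 0.617, 0.001, 0.0]
ft_force: [-1.1, -1.7, 5.9]
grip_width: 0.164
```

```bash
python3 -c "
from h import *
p=cam('wrist','w16.png'); to([0.5362,0.2848,0.0215],76.3)
"
```

```text
pos [0.5365 0.2848 0.0228] yaw 76.24 zax [ 1.4e-03  4.0e-04 -1.0e+00] F [-0.76 -0.9   6.89] grip 0.169 t 14.80 j [-0.01  0.61 -0.71  1.69  0.46  1.01 -1.12]
shift mm [-0.05 -0.34  1.27] turn [ 0.0012 -0.0007 -0.001 ]
```

View pics/w16.png

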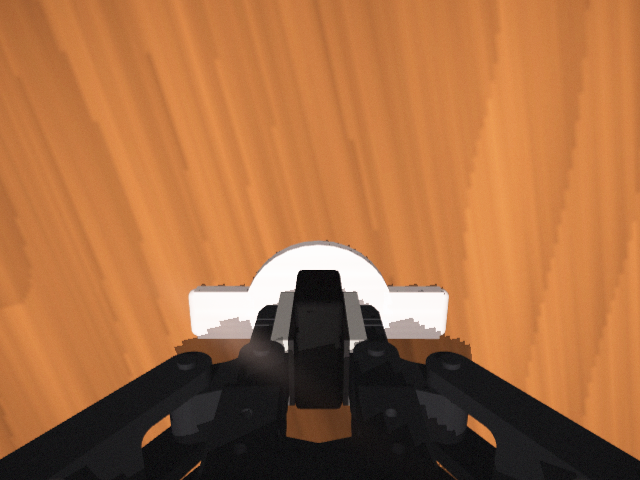

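>>> arm_command(
  targets="0 0 -10 0 0 0; 0 0 -35 0 0 0; 0 0 -40 0 0 0; 0 0 -25 0 0 0; 0 0 0 0 0 0",
)

```text
clock: 15.42
position: [0.5369, 0.2852, 0.1342]
ee_rot: [0.787, 0.617, 0.002, 0.001]
ft_force: [-0.2, 0.2, -2.4]
grip_width: 0.173
```

>>> arm_command(
  targets="0 0 0 0 0 0; 0 0 0 0 0 0",
)

```text
clock: 15.68
position: [0.5354, 0.2841, 0.1306]
ee_rot: [0.787, 0.617, -0.001, -0.0]
ft_force: [0.6, 0.3, -0.9]
grip_width: 0.167
```

```bash
cat > held.py <<'E'
from h import *
import sys
p=cam('wrist'); o=manip.get_obs(); T=R.from_quat(o['ee_rot']).as_matrix()
def pj(A): return proj(p,o['position']+np.asarray(A)@T.T/1000)
dx=float(sys.argv[1]);dy=float(sys.argv[2]);ya=float(sys.argv[3]); im=p['frame'][:,:,::-1].copy()
for z,c in [(12.8,(0,0,255))]:
    L=[(29*np.cos(a),29*np.sin(a),z) for a in np.linspace(-1.3,1.3,40)]; L=[(b+0,a2,z) for b,a2,z in L]
    # cover x = tool y, cover y = tool x
    L+=[(sx*10,sy*t,z) for sx in (1,) for sy in (-1,1) for t in np.linspace(30,50,12)]
    L+=[(x,sy*51,z) for sy in (-1,1) for x in np.linspace(-8,8,8)]
    L=np.array(L); cs,sn=np.cos(np.radians(ya)),np.sin(np.radians(ya)); L[:,:2]=L[:,:2]@np.array([[cs,-sn],[sn,cs]]).T+[dx,dy]
    for u,v in pj(L): im[int(round(v)),int(round(u))]=c
im=im[200:400,160:480]
cv2.imwrite('pics/'+sys.argv[4],cv2.resize(im,None,fx=2.5,fy=2.5,interpolation=cv2.INTER_NEAREST))
E
python3 held.py 0 0 0 w17.png; python3 -c "
from h import *
to([0.529,-0.002,0.14],117.65); plan([0.529,-0.002,0.14],117.65,8)"
```

```text
pos [0.5355 0.2842 0.1308] yaw 76.25 zax [-1.6e-03 -8.0e-04 -1.0e+00] F [ 0.09 -0.14 -1.37] grip 0.166 t 15.72 j [ 0.03  0.49 -0.77  1.61  0.36  1.19 -1.05]
shift mm [-279.53   61.68   -9.01] turn [-1.700e-03  6.000e-04 -7.225e-01]
-34.9 7.7 -1.2 0 0 -0.090; -35.5 4.5 -1.2 0 0 -0.090; -35.8 1.3 -1.2 0 0 -0.090; -35.7 -1.9 -1.2 0 0 -0.090; -35.4 -5.1 -1.2 0 0 -0.090; -34.8 -8.3 -1.2 0 0 -0.090; -33.9 -11.4 -1.2 0 0 -0.090; -32.7 -14.4 -1.2 0 0 -0.090;
```

View pics/w17.png

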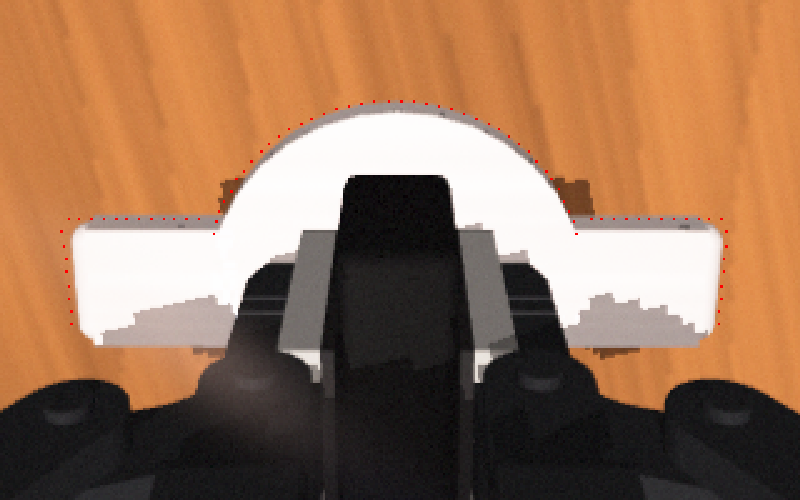

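```bash
cat > hfit.py <<'E'
from h import *
from scipy.optimize import least_squares
p=cam('wrist'); o=manip.get_obs(); T=R.from_quat(o['ee_rot']).as_matrix()
f=p['frame']; m=(f.min(2)>205).astype(np.uint8)
# top edge of white per column
def first(u,v0=215,v1=330):
    c=np.nonzero(m[v0:v1,u])[0]; return v0+c[0]-.5 if len(c) else None
arc=[(u,first(u)) for u in range(254,382,2)]
el=[(u,first(u)) for u in range(196,242,2)]; er=[(u,first(u)) for u in range(394,440,2)]
A=np.array([x for x in arc+el+er if x[1] and x[1]<320],float)
L=[];Rr=[]
for v in range(298,318,2):
    c=np.nonzero(m[v,160:480])[0]+160
    if len(c): L.append((c[0]-.5,v)); Rr.append((c[-1]+.5,v))
L=np.array(L);Rr=np.array(Rr); print(len(A),L[:3].tolist(),Rr[:3].tolist(), A[:3].tolist())
Rm,t=ext(p)
def back(P,z):  # pixel->tool coords on plane tool z (mm)
    d=np.c_[P,np.ones(len(P))]@np.linalg.inv(K(p)).T@Rm@T; c=T.T@(-Rm.T@t-o['position'])*1000
    return (c+d*((z-c[2])/d[:,2:]))[:,:2]
def res(q,z):
    dx,dy,y=q; M=np.array([[np.cos(y),np.sin(y)],[-np.sin(y),np.cos(y)]])
    a=(back(A,z)-[dx,dy])@M.T; l=(back(L,z)-[dx,dy])@M.T; r=(back(Rr,z)-[dx,dy])@M.T
    ra=np.where(abs(a[:,1])<27,np.hypot(a[:,0],a[:,1])-29,a[:,0]-10); return np.r_[ra,l[:,1]+51,r[:,1]-51]
for z in (10.8,12.8,14.8):
    s=least_squares(res,[0,0,0],loss='soft_l1',args=(z,)); print(z,s.x[:2].round(2),np.degrees(s.x[2]).round(2),'rms',np.sqrt(np.mean(res(s.x,z)**2)).round(3), 'L,R',res(s.x,z)[len(A)],res(s.x,z)[-1])
E
python3 hfit.py
```

```text
110 [[188.5, 298.0], [188.5, 300.0], [188.5, 302.0]] [[447.5, 298.0], [447.5, 300.0], [447.5, 302.0]] [[254.0, 277.5], [256.0, 275.5], [258.0, 272.5]]
10.8 [-1.08  0.36] 0.01 rms 0.722 L,R 1.6799547945757567 -1.975083363932491
12.8 [-1.82  0.33] 0.01 rms 0.437 L,R 1.0332009665639106 -1.2712547801173457
14.8 [-2.55  0.3 ] 0.01 rms 0.197 L,R 0.38506628245681895 -0.5686661311114491
```

>>> arm_command(
  targets="-35 7.7 0 0 0 -0.09; -35.5 4.5 0 0 0 -0.09; -35.8 1.3 0 0 0 -0.09; -35.7 -2 0 0 0 -0.09; -35.4 -5 0 0 0 -0.09",
)

```text
clock: 16.4
position: [0.5315, 0.1044, 0.1315]
ee_rot: [0.628, 0.778, -0.0, -0.0]
ft_force: [0.4, -0.9, -0.9]
grip_width: 0.164
```

>>> arm_command(
  targets="-34.8 -8.3 0 0 0 -0.09; -33.9 -11.4 0 0 0 -0.09; -32.7 -14.4 0 0 0 -0.09; 0 0 0 0 0 0; 0 0 0 0 0 0",
)

```text
clock: 17.02
position: [0.529, -0.0009, 0.1317]
ee_rot: [0.519, 0.855, 0.0, -0.0]
ft_force: [-1.6, 1.1, -0.5]
grip_width: 0.166
```

```bash
python3 -c "
from h import *
p=cam('wrist','w18.png'); to([0.5284,-0.0006,0.12],117.65)"
```

```text
pos [ 5.291e-01 -4.000e-04  1.318e-01] yaw 117.54 zax [-0.e+00  6.e-04 -1.e+00] F [-0.65  0.76 -1.02] grip 0.170 t 17.07 j [ 0.67  0.33 -0.87  1.81  0.28  1.13  0.18]
shift mm [ 0.14 -0.7  11.83] turn [ 0.0002 -0.0005 -0.0019]
```

View pics/w18.png

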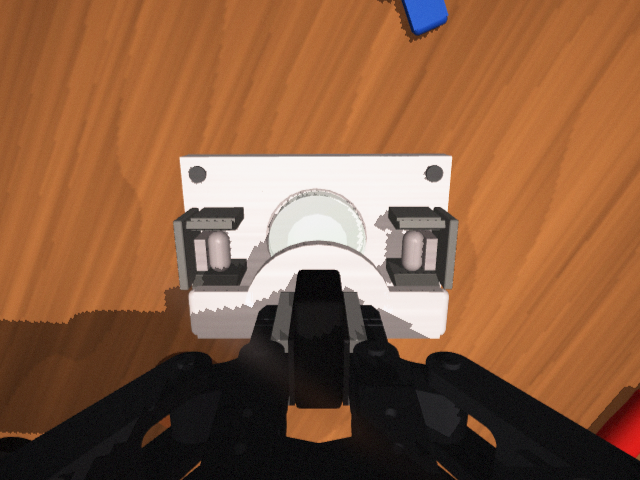

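```bash
python3 hfit.py; python3 -c "
from h import *
p=cam('wrist'); o=manip.get_obs(); T=R.from_quat(o['ee_rot']).as_matrix(); g=cv2.cvtColor(p['frame'],cv2.COLOR_RGB2GRAY); P=[]
for u,v in [(197,174),(434,173)]:
    w=255.-g[v-12:v+13,u-12:u+13]; w[w<120]=0; yy,xx=np.mgrid[-12:13,-12:13]; P.append((u+(w*xx).sum()/w.sum(),v+(w*yy).sum()/w.sum()))
w=ray(p,P,0.018); d=w[1]-w[0]; print(P,w.round(4),np.linalg.norm(d),np.degrees(np.arctan2(d[1],d[0])))
n=np.array([-d[1],d[0],0])/np.linalg.norm(d); n=n if n@T[:,0]>0 else -n
c=w.mean(0)-0.040*n; print('jig',c, 'in tool',(T.T@(c-o['position'])*1000).round(2))
"
```

```text
110 [[189.5, 298.0], [189.5, 300.0], [189.5, 302.0]] [[447.5, 298.0], [446.5, 300.0], [446.5, 302.0]] [[254.0, 214.5], [256.0, 214.5], [258.0, 214.5]]
10.8 [10.36  1.47] 16.35 rms 11.039 L,R 4.9126532639259395 -0.8218892897008843
12.8 [9.88 1.89] 16.82 rms 11.253 L,R 4.148423529337805 -0.4367459861101608
14.8 [9.33 2.62] 17.26 rms 11.484 L,R 3.066285046766133 -0.36905627032051314
[(np.float64(196.57144005789178), np.float64(174.60172603253733)), (np.float64(432.72013829317115), np.float64(174.07268189971145))] [[0.4483 0.0007 0.018 ]
 [0.5727 0.066  0.018 ]] 0.14049583071871155 27.672169540289673
jig [ 0.52907797 -0.00208889  0.018     ] in tool [ -1.58  -0.9  113.9 ]
```

>>> arm_command(
  targets="0.4 -1.1 15 0 0 -0.002; 0 0 15 0 0 0; 0 0 12 0 0 0; 0 0 4 0 0 0; 0 0 0 0 0 0",
)

```text
clock: 17.8
position: [0.5279, -0.0017, 0.0857]
ee_rot: [0.518, 0.855, -0.0, -0.0]
ft_force: [-0.4, -0.4, -0.4]
grip_width: 0.17
```

```bash
python3 -c "
from h import *
p=cam('wrist','w19.png');  s=cam('side')
f=s['frame'][190:310,265:425]; cv2.imwrite('pics/s19.png',cv2.resize(f[:,:,::-1],(800,600),interpolation=cv2.INTER_CUBIC))
to([0.5284,-0.0006,0.07],117.65)"
```

```text
pos [ 0.5283 -0.0017  0.0863] yaw 117.62 zax [ 6.e-04 -1.e-04 -1.e+00] F [-0.68  0.37 -0.56] grip 0.170 t 17.90 j [ 0.64  0.39 -0.84  1.85  0.33  1.05  0.15]
shift mm [ 0.96  0.6  16.27] turn [ 0.0005  0.0004 -0.0006]
```

View pics/w19.png

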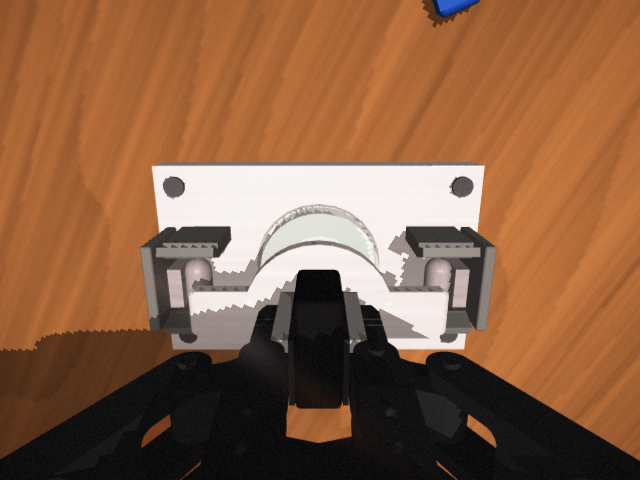

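View pics/s19.png

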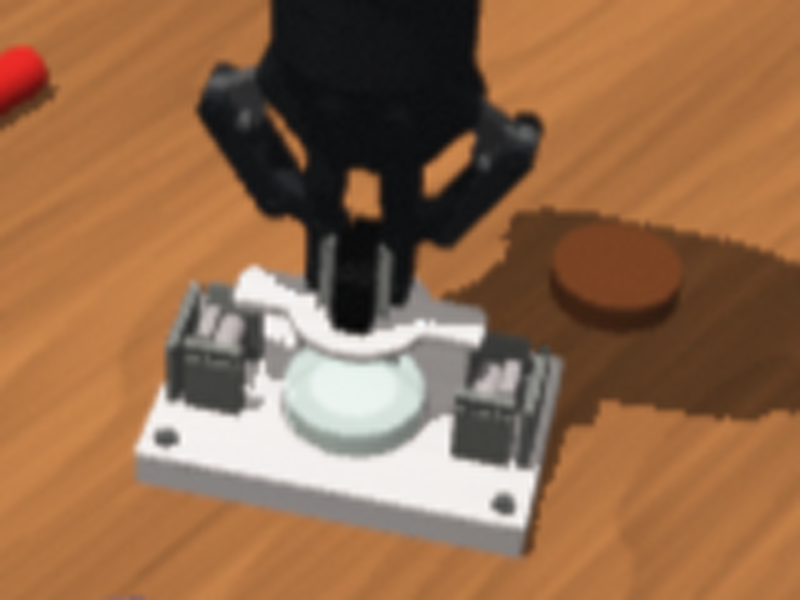

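>>> arm_command(
  targets="0 0 0 0 0 0; 0 0 0 0 0 0",
)

```text
clock: 18.15
position: [0.5282, -0.0019, 0.0862]
ee_rot: [0.518, 0.855, 0.0, 0.0]
ft_force: [-0.8, 0.1, -0.4]
grip_width: 0.168
```

```bash
python3 -c "
from h import *
p=cam('wrist'); o=manip.get_obs(); T=R.from_quat(o['ee_rot']).as_matrix(); g=cv2.cvtColor(p['frame'],cv2.COLOR_RGB2GRAY); P=[]
for u,v in [(174,187),(462,187)]:
    w=255.-g[v-12:v+13,u-12:u+13]; w[w<120]=0; yy,xx=np.mgrid[-12:13,-12:13]; P.append((u+(w*xx).sum()/w.sum(),v+(w*yy).sum()/w.sum()))
w=ray(p,P,0.018); d=w[1]-w[0]; print(P,w.round(4),np.linalg.norm(d),np.degrees(np.arctan2(d[1],d[0])))
n=np.array([-d[1],d[0],0])/np.linalg.norm(d); n=n if n@T[:,0]>0 else -n
c=w.mean(0)-0.040*n; print('jig',c, 'in tool',(T.T@(c-o['position'])*1000).round(2))
to([0.5284,-0.0006,0.07],117.65)
k=3; im=p['frame'][205:405,180:460][:,:,::-1]; im=cv2.resize(im,None,fx=2.8,fy=2.8,interpolation=cv2.INTER_CUBIC); cv2.imwrite('pics/w20.png',im)
"
```

```text
[(np.float64(173.4045628036086), np.float64(185.70095419847328)), (np.float64(460.75708758588485), np.float64(185.3022646921486))] [[0.4483 0.0006 0.018 ]
 [0.5728 0.0659 0.018 ]] 0.1406252655920162 27.656783630346784
jig [ 0.52911446 -0.00215972  0.018     ] in tool [-0.7   0.73 68.11]
pos [ 0.5281 -0.0019  0.0861] yaw 117.61 zax [ 4.e-04 -2.e-04 -1.e+00] F [-0.44  0.19 -1.89] grip 0.168 t 18.20 j [ 0.64  0.39 -0.84  1.85  0.33  1.05  0.15]
shift mm [ 0.99  0.83 16.11] turn [ 0.0002  0.0004 -0.0007]
```

View pics/w20.png

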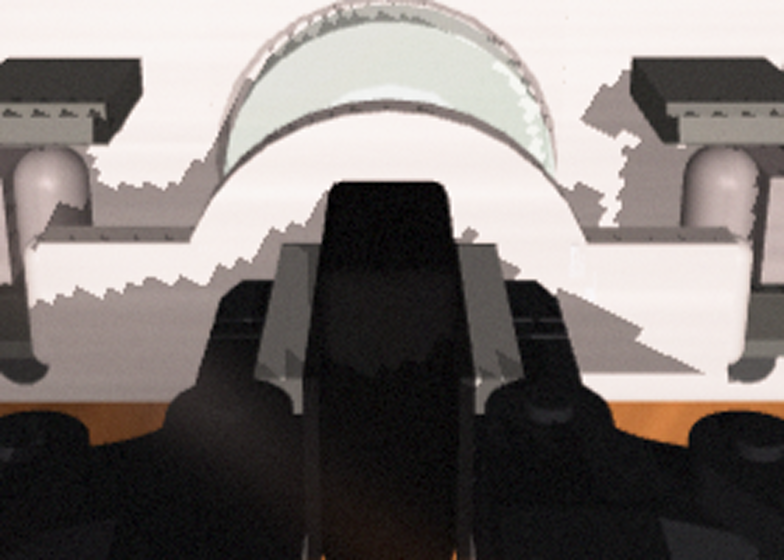

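>>> arm_command(
  targets="1.2 0.4 4 0 0 0; 0 0 5 0 0 0; 0 0 4 0 0 0; 0 0 2 0 0 0; 0 0 0 0 0 0",
)

```text
clock: 18.82
position: [0.5277, -0.0005, 0.0707]
ee_rot: [0.518, 0.855, -0.0, -0.0]
ft_force: [0.5, -0.5, -0.2]
grip_width: 0.167
```

```bash
python3 -c "
from h import *
p=cam('wrist');  s=cam('side')
f=s['frame'][200:320,265:425]; cv2.imwrite('pics/s21.png',cv2.resize(f[:,:,::-1],(800,600),interpolation=cv2.INTER_CUBIC))
im=p['frame'][205:405,150:490][:,:,::-1]; im=cv2.resize(im,None,fx=2.3,fy=2.3,interpolation=cv2.INTER_CUBIC); cv2.imwrite('pics/w21.png',im)
to([0.5296,-0.0008,0.052],117.65)"
```

```text
pos [ 0.5279 -0.0006  0.071 ] yaw 117.61 zax [ 1.e-04 -1.e-04 -1.e+00] F [-0.38 -0.45 -0.21] grip 0.164 t 18.93 j [ 0.62  0.41 -0.83  1.87  0.35  1.02  0.13]
shift mm [-1.02  1.42 18.98] turn [ 0.0001  0.0001 -0.0006]
```

View pics/w21.png

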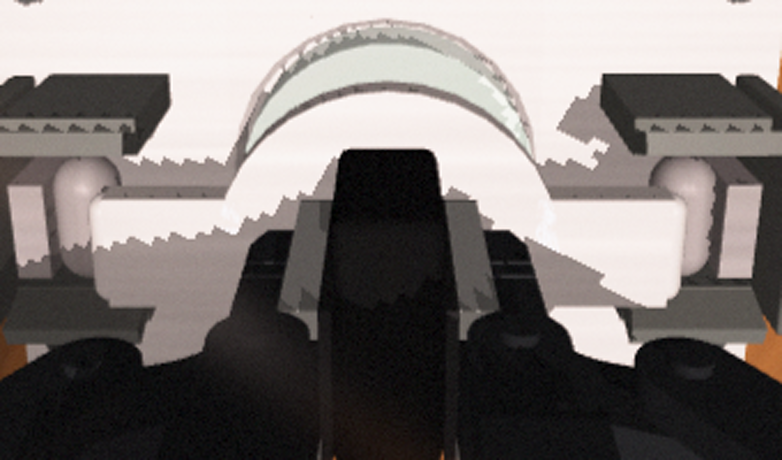

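View pics/s21.png

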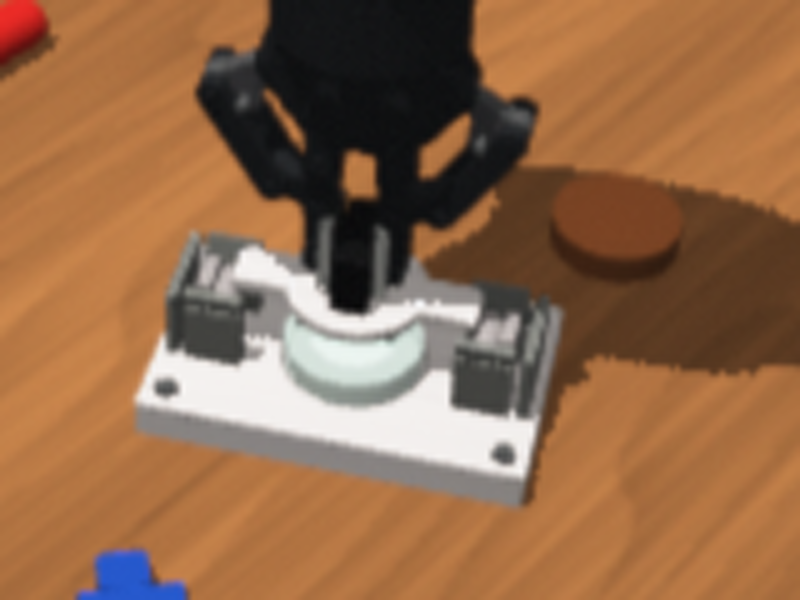

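```bash
cat > ovl.py <<'E'
from h import *
import sys
p=cam('wrist'); o=manip.get_obs(); T=R.from_quat(o['ee_rot']).as_matrix()
J=np.array([0.5291,-0.0021]); a=np.radians(27.65); ex=np.array([np.cos(a),np.sin(a)]); ey=np.array([-np.sin(a),np.cos(a)])
k=3.; u0,v0,u1,v1=150,205,416,405
u0,u1=(150,410) if sys.argv[1]=='L' else (230,490)
im=cv2.resize(p['frame'][v0:v1,u0:u1][:,:,::-1],None,fx=k,fy=k,interpolation=cv2.INTER_CUBIC)
def jl(A,B,c):
    A,B=[np.r_[J+ex*q[0]/1e3+ey*q[1]/1e3,q[2]/1e3] for q in (A,B)]; P=((proj(p,[A,B])-[u0,v0]+.5)*k).astype(int)
    cv2.line(im,tuple(int(x) for x in P[0]),tuple(int(x) for x in P[1]),c,1)
for s in (-1,1):
    for y in (-13,13):
        jl((s*44,y,55),(s*76,y,55),(0,0,255)); jl((s*44,y,18),(s*44,y,55),(0,255,255))
    jl((s*54,-13,49),(s*54,13,49),(0,255,0))
def tl(A,B,c):
    A,B=[o['position']+T@np.array(q)/1e3 for q in (A,B)]; P=((proj(p,[A,B])-[u0,v0]+.5)*k).astype(int)
    cv2.line(im,tuple(int(x) for x in P[0]),tuple(int(x) for x in P[1]),c,1)
dx,dy,z=[float(x) for x in sys.argv[2:5]]
for x in (-10,10): tl((dx+x,dy-51,z),(dx+x,dy+51,z),(255,0,0))
for y in (-51,51): tl((dx-10,dy+y,z),(dx+10,dy+y,z),(255,0,0))
tl((dx+29,dy-5,z),(dx+29,dy+5,z),(255,0,0))
cv2.imwrite('pics/'+sys.argv[5],im)
E
python3 ovl.py R -2 0.3 12.8 o1.png; python3 ovl.py L -2.5 0.3 14.8 o2.png
```

```text
(no output)
```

View pics/o1.png

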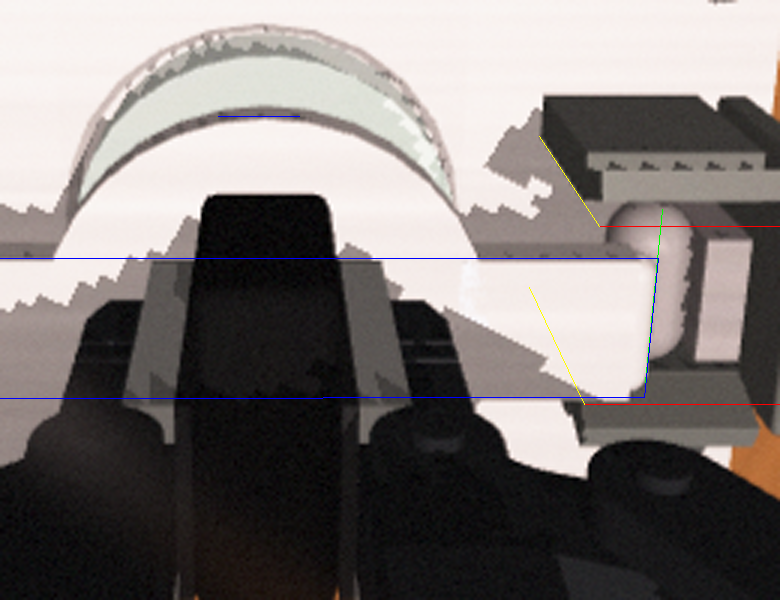

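View pics/o2.png

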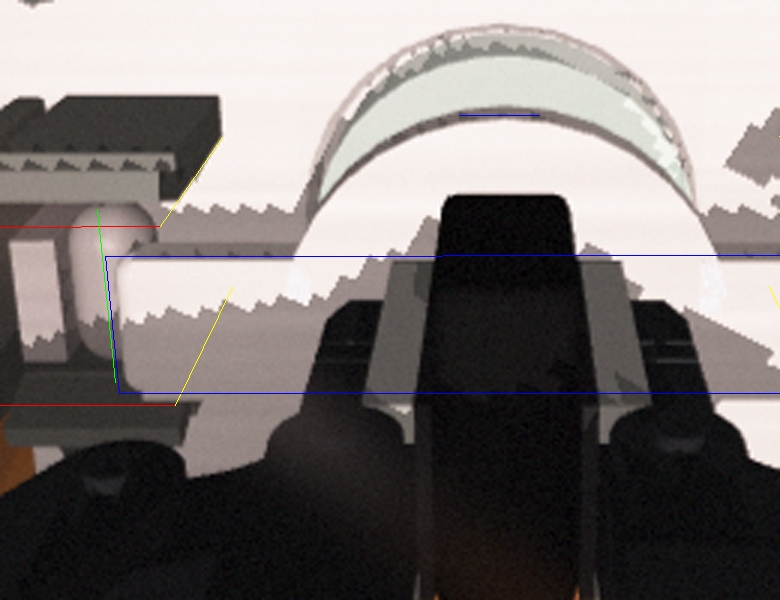

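The overlay matches the jig model, and the cover's ears are centred between the cheeks. I'll descend onto the latches in small steps.

>>> arm_command(
  targets="0 -0.2 2 0 0 0; 0 0 2 0 0 0; 0 0 1 0 0 0; 0 0 0 0 0 0",
)

```text
clock: 19.52
position: [0.5276, -0.0006, 0.0658]
ee_rot: [0.518, 0.855, -0.0, -0.0]
ft_force: [-0.1, 0.1, -1.5]
grip_width: 0.165
```

>>> arm_command(
  targets="0 0 1 0 0 0; 0 0 1 0 0 0; 0 0 0 0 0 0",
)

```text
clock: 19.9
position: [0.5276, -0.0009, 0.0642]
ee_rot: [0.518, 0.855, -0.0, 0.0]
ft_force: [-3.8, -1.0, 5.2]
grip_width: 0.166
```

```bash
python3 -c "
from h import *
to([0.5279,-0.0006,0.0518],117.65)"
```

```text
pos [ 0.5276 -0.0009  0.0642] yaw 117.61 zax [-1.e-04 -7.e-04 -1.e+00] F [-3.83 -1.03  5.21] grip 0.166 t 19.90 j [ 0.62  0.42 -0.83  1.87  0.36  1.01  0.12]
shift mm [ 0.1   0.39 12.41] turn [-0.0004  0.0005 -0.0007]
```

>>> arm_command(
  targets="0 -0.6 0.5 0 0 0; 0 0 1 0 0 0; 0 0 0 0 0 0",
)

```text
clock: 20.27
position: [0.528, -0.0008, 0.0634]
ee_rot: [0.518, 0.855, 0.0, 0.001]
ft_force: [-3.0, -0.1, 8.9]
grip_width: 0.17
```

>>> arm_command(
  targets="0 0 1 0 0 0; 0 0 1 0 0 0; 0 0 0 0 0 0",
)

```text
clock: 20.65
position: [0.5282, -0.001, 0.0617]
ee_rot: [0.518, 0.855, 0.0, 0.001]
ft_force: [-2.3, -1.2, 12.1]
grip_width: 0.17
```

>>> arm_command(
  targets="0 -0.5 1 0 0 0; 0 0 1 0 0 0; 0 0 0 0 0 0",
)

```text
clock: 21.02
position: [0.5277, -0.0012, 0.0594]
ee_rot: [0.518, 0.855, 0.0, 0.001]
ft_force: [0.0, -1.7, 5.7]
grip_width: 0.173
```

>>> arm_command(
  targets="0 0 1 0 0 0; 0 0 1 0 0 0; 0 0 0 0 0 0",
)

```text
clock: 21.4
position: [0.5271, -0.0013, 0.0565]
ee_rot: [0.518, 0.855, 0.0, 0.0]
ft_force: [2.0, -0.8, -0.3]
grip_width: 0.168
```

>>> arm_command(
  targets="0 0.5 2 0 0 0; 0 0 2 0 0 0; 0 0 0 0 0 0",
)

```text
clock: 21.78
position: [0.5268, -0.0007, 0.052]
ee_rot: [0.518, 0.855, -0.0, -0.0]
ft_force: [0.8, 0.8, -4.1]
grip_width: 0.17
```

>>> arm_command(
  targets="0 0 1 0 0 0; 0 0 1 0 0 0; 0 0 0 0 0 0",
)

```text
clock: 22.15
position: [0.5269, -0.0007, 0.0517]
ee_rot: [0.518, 0.855, -0.001, 0.0]
ft_force: [-8.0, 0.0, 18.4]
grip_width: 0.17
```

```bash
python3 -c "
from h import *
to([0.5279,-0.0006,0.0518],117.65)"
```

```text
pos [ 0.5269 -0.0007  0.0517] yaw 117.63 zax [-6.0e-04 -1.1e-03 -1.0e+00] F [-8.04  0.03 18.43] grip 0.170 t 22.15 j [ 0.61  0.44 -0.82  1.88  0.38  0.99  0.11]
shift mm [-0.35  0.9  -0.11] turn [-0.001   0.0007 -0.0004]
```

>>> arm_command(
  targets="0.4 -0.8 -0.3 0 0 0; 0 0 0 0 0 0; 0 0 0 0 0 0; 0 0 0 0 0 0",
)

```text
clock: 22.65
position: [0.5268, -0.0007, 0.0517]
ee_rot: [0.518, 0.855, 0.0, 0.001]
ft_force: [-2.6, -0.4, 9.6]
grip_width: 0.173
```

```bash
python3 ovl.py R -2 0.4 12.8 o3.png; python3 -c "
from h import *
s=cam('side'); p=cam('wrist','w22.png')
f=s['frame'][200:320,265:425]; cv2.imwrite('pics/s22.png',cv2.resize(f[:,:,::-1],(800,600),interpolation=cv2.INTER_CUBIC))
to([0.5279,-0.0006,0.0518],117.65)"
```

```text
pos [ 0.5268 -0.0007  0.0517] yaw 117.62 zax [ 1.3e-03 -4.0e-04 -1.0e+00] F [-1.55 -0.43  9.9 ] grip 0.167 t 22.80 j [ 0.61  0.44 -0.82  1.88  0.38  0.98  0.11]
shift mm [-0.41  1.01 -0.07] turn [ 0.0009  0.0009 -0.0004]
```

View pics/s22.png

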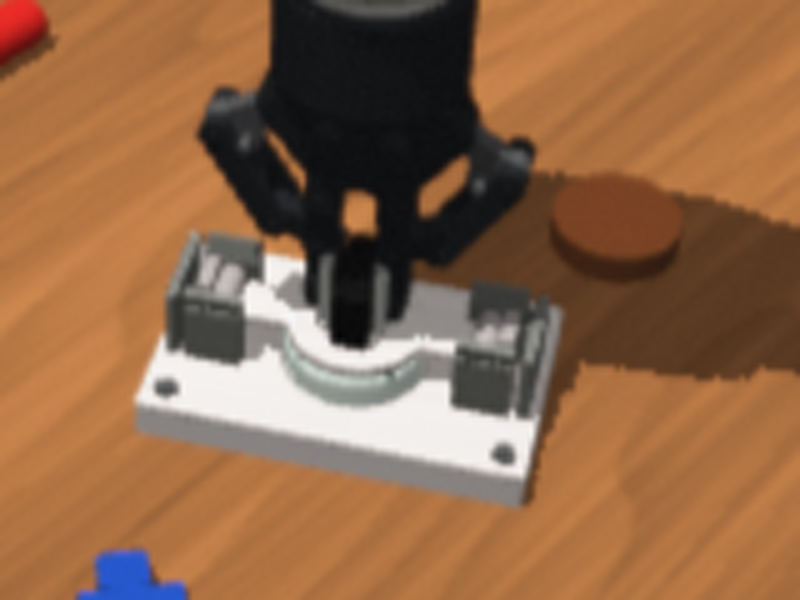

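View pics/w22.png

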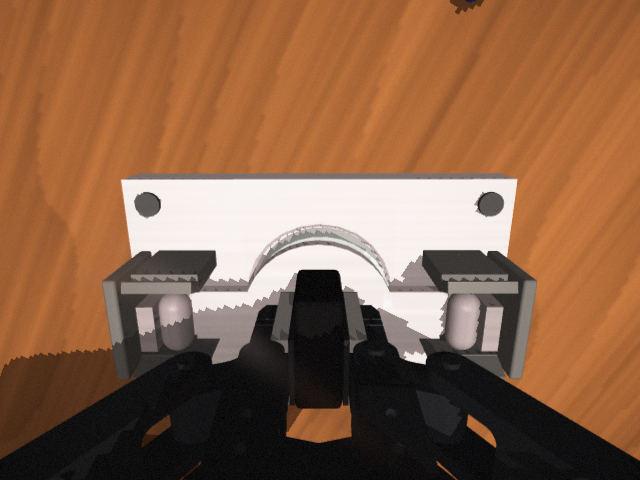

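Both noses (176,320) and (462,320) now lie over the ears and the cover is down on the lens. I'll add a little push and check that it holds.

>>> arm_command(
  targets="0 0 0.5 0 0 0; 0 0 0 0 0 0; 0 0 0 0 0 0; 0 0 0 0 0 0; 0 0 0 0 0 0",
)

```text
clock: 23.42
position: [0.5269, -0.0007, 0.0517]
ee_rot: [0.518, 0.855, 0.0, 0.001]
ft_force: [-4.0, -0.2, 16.0]
grip_width: 0.171
```

>>> arm_command(
  targets="0 0 0 0 0 0; 0 0 0 0 0 0; 0 0 0 0 0 0",
)

```text
clock: 23.8
position: [0.5268, -0.0007, 0.0517]
ee_rot: [0.518, 0.855, -0.0, 0.001]
ft_force: [-4.5, 0.1, 16.6]
grip_width: 0.17
```

```bash
python3 -c "
from h import *
to([0.5279,-0.0006,0.0518],117.65)"
```

```text
pos [ 0.5268 -0.0007  0.0517] yaw 117.63 zax [ 1.2e-03 -8.0e-04 -1.0e+00] F [-4.48  0.1  16.62] grip 0.170 t 23.80 j [ 0.61  0.44 -0.82  1.88  0.38  0.98  0.11]
shift mm [-0.4   0.98 -0.11] turn [ 0.0007  0.0013 -0.0004]
```

The press is steady at about 16.6 N and the cover is home, so I'm handing in.

```bash
python3 -c "
from h import *
print(manip.hand_in()); to([0.5279,-0.0006,0.0518],117.65)"
```

```text
the job is handed in; nothing more can be done
None
the job is handed in; nothing more can be done
```

The lens is in the nest, the cover is snapped under both latches, and the job was handed in at 23.8 s with the robot still pressing.

- **Lens:** I picked the clear domed lens, laid it in the nest and let go. The wrist picture showed it seated and centred.
- **Cover:** I gripped the silver cover by its bar and centred its ears between the cheeks. Pressing it straight down, the force rose to about 12 N and then dropped, as expected when the latches snap.
- **Last checks:**
  - The press read about 16.6 N and was steady.
  - The cover's origin was about 29 mm above the jig's, which is fully home, and the tool was level.
  - The wrist picture showed both latch noses over the ears.
  - I put the cover within about 1 mm of the jig's centre, and its yaw within about 0.1° of the jig's.
- **Not settled:**
  - About 4.5 N of sideways force remained in the final press.
  - My fits of the cover's place in the gripper differed by about 1 mm.
  - I could not measure the force on the lens itself, only at the wrist.
  - I did not measure the other things on the bench again afterwards; the arm never touched them on purpose.
  - I tried to read the state once more after handing in, but it was refused.

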